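# Load the battery cell tester

### The arm

A 7-joint arm with a two-finger parallel gripper is mounted at the origin on a cart in front of the work surface, level with it; the furniture and walls round the work are solid. World frame = base frame: x ahead of the robot, y to its left, z up, the work surface at z = 0. Lengths are in m, angles in rad, forces in N, time in s.
With the tool pointing down it reaches from about 0.4 to 0.85 m from the base axis. Payload 4.5 kg.
Tool frame: the origin (TCP) lies at the very end of the fingers, on their centre line; the grasp point (between the pads) lies 19 mm behind it; z points along the fingers, y is the line along which they close (so a half turn about z gives the same grasp; the last joint's range is limited). The gripper opens to 88 mm and grips with 3 to 60 N. Pads are 18 mm wide; open, the fingers measure 123 mm over their backs; the gripper's body (75 mm by 187 mm) begins 45 mm behind the grasp point.
Start: joints at [-1.196, 0.689, -0.195, 1.565, 0.157, 0.902, -0.215], TCP at [0.209, 0.589, 0.239] pointing down, gripper open.
Joint ranges: [-3.01, 3.01], [-0.46, 2.08], [-1.47, 1.51], [0.13, 2.56], [-1, 4.14], [0.04, 2.09], [-2.66, 2.66]. Speed limits (rad/s): [2.57, 2.57, 3.14, 3.14, 3.14, 3.14, 3.14].

### API

Orientations are given as a unit quaternion [x, y, z, w].
In Python, from plant import r, eyes, nets gives the robot as it stands.
- The arm moves only by the shell command python3 -m pendant 'ROWS' [FORCE]. ROWS is JSON, a list of rows, each an object of numbers: "claw": the opening, from 0 (shut) to 1 (fully open); "dx", "dy", "dz": the shift along the world's x, y, z in mm; "twist": the turn about the world's z in rad. In form: [{"claw": .., "dx": .., "dy": .., "dz": .., "twist": ..}, ...]. A call has 1 to 8 rows; each row is the pose to reach, as a shift and turn from the pose commanded when the call began; what a row does not reach only later rows make up. A row lasts 1/10 s, in which the tool goes at most 50 mm and 8.59 degrees, less where a joint would pass 70% of its speed; a pose out of reach is approached as far as the arm can. A call with a gripper value outside its range is refused whole. The fingers move at their own pace and stop on an object; FORCE is the grip in N (left out, the last holds). Time passes only in rows, so rows that repeat a pose let the fingers close. It gives the time, the measured TCP pose, the force, the opening and the grip force at its end, in the units of the state.
- r.get_state(): the state, without advancing time (a new reading comes with each control period).
- eyes.snapshot(name): name is "scene" or "side" or "wrist"; returns (picture, depth): 384x512x3 uint8, blue, green, red; 384x512 float32, m along the optical axis (not along the pixel's ray), 0 where there is no reading.
- eyes.camera_info(name): a dict with "K" (3x3 intrinsics, pixels), "world_to_cam" (4x4, takes a point from world to camera coordinates); the wrist camera has in their place "T_tool_cam" (4x4, takes a point from camera to tool coordinates, whose origin is the TCP and whose axes are the flange's). Camera axes: x right, y down, z forward; pixel columns grow to the right and rows downward; lengths in m; the calibration is good to about 2 mm. A picture is of the moment at which its call begins: read the wrist's pose just before it. camera_info takes no time and is no camera call.
- r.finish_job(): hands the job in; it is judged then, once.
Trained networks look in the newest picture that a camera, given by its name, has taken for a name from the list of things; names that differ only in an ending like _2 or _b are one class to them, and where a whole thing is asked for, a point or a joint stands for the part that bears it (a point fixed in the world has none). Each returns a list of dicts, best first, with "confidence" (0 to 1); they miss things now and then, are a little off and sometimes report something else, mostly with a low value. They report only what shows in the picture. A call takes as long as a camera call.
- nets.spot_in(camera, query): "box" ([left, top, width, height] as shares, 0 to 1, of the picture: columns of its width, rows of its height, round what is visible of it).
- nets.place_of(camera, query): "position" ([column, row] as shares, 0 to 1, of the picture: columns of its width, rows of its height: a listed point, or the origin of a listed thing).
The state is a dict: "clock": time; "q": joint angles; "qd": joint speeds; "joint_torque": joint torques, N m; "tool_pos": TCP position; "eef_rot": TCP orientation; "contact_force": force on the tool from outside, world axes, zero at the start; "moment": the same for the moment, N m; "opening": opening from 0.0 (shut) to 1.0 (fully open); "finger_force": force on a finger pad.
Only numpy, scipy, OpenCV 4.12 (cv2) and the standard library are available. Lean on these libraries where they do the work, as an engineer would, in place of code of your own. Each camera call takes 0.05 s, during which the arm holds its last target. There are 200 camera calls.

### The job

Load the cell tester: raise its slatted cover until it stays open, take out the tested cell that was left in the loading pocket and stand it in the round steel tray. Then load every cell from the black cell rack, one at a time, upright into the pocket at the loading port, and after each one turn the carousel knob one click anticlockwise (seen from above), so that the cells fill neighbouring pockets and an empty pocket waits at the port for the next batch. Leave the cover up, and do not knock over the brown glass bottle.

Things in the scene. Friction and masses are not known exactly. Their poses are not given: they have to be found in the camera images.
- tester: white bench tester for battery cells, 292 mm deep (its x), 233 wide, 206 high; origin on the bench (z = 0) below the vertical carousel axis, x to the back, z up; the front faces its -x. Front wall at x = -131 mm, 94 mm high. Two upright cheeks, inner faces 215 mm apart, tops round (radius 146 mm about cover_axis). Between them a deck, top at z = 105 mm, over the carousel with its six pockets
- cover_axis (a point): middle of the horizontal line (along the tester's y) about which the roller cover turns in its curved tracks: x = 15, z = 60 mm in the tester frame. The cover is a cylinder of grey slats of outer radius 135 mm about it; behind x = 55 mm a fixed hood takes it in when open
- cover (a joint): roller cover: 0 rad = shut (start), over port and knob; grows as it is raised and slides back; 1.66 rad = open stop. 0.5 kg with 0.25 N m of friction: about 4 N at the pull lifts it. Let go below 0.2 rad it falls shut; from 0.25 to 1.0 rad it stays where it is left; past about 1.1 rad it runs on slowly by itself to the stop and stays there
- pull (a point): centre of the cover's T-shaped pull: a black cylinder along the tester's y, 36 mm long, 20 mm in diameter, flat ends, on a stem 30 mm outside the slats, 165 mm from the cover axis. Shut: x = -138, z = 122 mm in the tester frame, 22 degrees above level as seen from the axis; it moves up and back on a circle. Held by its two ends it can turn between the fingers
- carousel (a joint): angle of the carousel about its vertical axis, positive anticlockwise from above; 0 at the start. It clicks every 1.047 rad (60 degrees): let go, it pulls itself to the nearest click. About 0.07 N m takes it over a click. It turns on without end
- knob (a point): centre of the carousel's black six-sided knob, z = 162 mm, on the carousel axis, 36 mm across flats (z = 148 to 173 mm), on a 22 mm shaft through the deck. This point turns with the carousel. At every click two flats look along the tester's +x and -x, the others 60 degrees from there. With the cover open its slats begin 55 mm behind the axis, the pull is 90 mm behind, up to z = 217 mm
- port (a point): floor centre of the pocket at the loading port, fixed to the tester, 64 mm in front of the carousel axis, z = 22 mm. A pocket is a cup 37 mm wide inside, 30 mm deep (rim at z = 52 mm) on the carousel. A seated cell's top is at z = 92 mm, 8 mm below the deck's underside
- port_mouth (a point): point in the plane of the deck's top (z = 105 mm) over the port: the port is a notch in the 5 mm deck, open to the front, x = -104 to -22 mm and y = -47 to 47 mm in the tester frame. The neighbour pockets lie under the deck and cannot be reached
- station1 (a point): where a pocket rests one click (60 degrees anticlockwise) past the port, under the deck; on the pocket floor, fixed to the tester
- station2 (a point): the same, two clicks past the port
- station3 (a point): the same, three clicks past the port (at the back)
- station4 (a point): the same, four clicks past the port
- tested_cell: upright cylindrical battery cell in a blue sleeve with bare steel ends, 32 mm in diameter, 70 mm tall with its 10 mm wide contact nub, 0.14 kg; origin at the centre of its underside, z along the cell towards the nub. At the start it stands in the pocket at the port, under the cover
- cell_rack: black plastic rack, 150 x 150 mm, 30 mm high, loose on the mat, 0.6 kg, with four round nests 36 mm wide whose floors are 6 mm above the bench, at x, y = +-37.5 mm; origin at the centre of its underside. The cells stand in it, one to a nest, their tops at z = 76 mm; which nests are filled varies
- steel_tray: round magnetic steel tray, 92 mm in diameter, 20 mm high, fixed on the mat; its flat floor, 4 mm thick, is about 76 mm wide; origin at the centre of its underside
- flux_bottle: brown glass bottle with a white cap, 26 mm in diameter, 58 mm tall, standing loose on the mat behind the steel tray; origin at the centre of its underside
- cell_a: upright cylindrical battery cell in a blue sleeve with bare steel ends, 32 mm in diameter, 70 mm tall with its 10 mm wide contact nub, 0.14 kg; origin at the centre of its underside, z along the cell towards the nub. It stands in a nest of cell_rack at the start, or is absent
- cell_b: upright cylindrical battery cell in a blue sleeve with bare steel ends, 32 mm in diameter, 70 mm tall with its 10 mm wide contact nub, 0.14 kg; origin at the centre of its underside, z along the cell towards the nub. It stands in a nest of cell_rack at the start, or is absent
- cell_c: upright cylindrical battery cell in a blue sleeve with bare steel ends, 32 mm in diameter, 70 mm tall with its 10 mm wide contact nub, 0.14 kg; origin at the centre of its underside, z along the cell towards the nub. It stands in a nest of cell_rack at the start, or is absent
- cell_d: upright cylindrical battery cell in a blue sleeve with bare steel ends, 32 mm in diameter, 70 mm tall with its 10 mm wide contact nub, 0.14 kg; origin at the centre of its underside, z along the cell towards the nub. It stands in a nest of cell_rack at the start, or is absent

How it is judged:
On the way, in this order (a step that is already met when the one before it is completed fails the run):
1. the cover is up and stays open by itself, untouched (value of joint cover above 1.35 rad and contact force between the fingers and tester below 0.3 N and velocity of joint cover below 0.3 rad/s), for 0.3 s.
2. the tested cell stands upright in the round steel tray, let go (horizontal distance between tested_cell and steel_tray below 0.028 m and z of tested_cell in the frame of steel_tray below 0.015 m and angle between tested_cell's own z axis and vertical below 0.15 rad and contact force between the fingers and tested_cell below 0.3 N), for 0.2 s.
At the end, for the whole second after the job is handed in: every cell from the rack upright (0.15 rad) and at rest down in a pocket, within 9 mm of stations 1 to 4, with 1, 2 and 3 all filled; the tested cell upright in the steel tray, within 28 mm of its centre; the cover open beyond 1.35 rad ((horizontal distance between cell_a and station1 below 0.009 m or horizontal distance between cell_a and station2 below 0.009 m or horizontal distance between cell_a and station3 below 0.009 m or horizontal distance between cell_a and station4 below 0.009 m) and z of each of cell_a, cell_b, cell_c, cell_d in the frame of tester below 0.029 m and angle between each of cell_a, cell_b, cell_c, cell_d, tested_cell's own z axis and vertical below 0.15 rad and linear speed of each of cell_a, cell_b, cell_c, cell_d, tested_cell below 0.03 m/s and (horizontal distance between cell_b and station1 below 0.009 m or horizontal distance between cell_b and station2 below 0.009 m or horizontal distance between cell_b and station3 below 0.009 m or horizontal distance between cell_b and station4 below 0.009 m) and (horizontal distance between cell_c and station1 below 0.009 m or horizontal distance between cell_c and station2 below 0.009 m or horizontal distance between cell_c and station3 below 0.009 m or horizontal distance between cell_c and station4 below 0.009 m) and (horizontal distance between cell_d and station1 below 0.009 m or horizontal distance between cell_d and station2 below 0.009 m or horizontal distance between cell_d and station3 below 0.009 m or horizontal distance between cell_d and station4 below 0.009 m) and horizontal distance between any of cell_a, cell_b, cell_c, cell_d and station1 below 0.009 m and horizontal distance between any of cell_a, cell_b, cell_c, cell_d and station2 below 0.009 m and horizontal distance between any of cell_a, cell_b, cell_c, cell_d and station3 below 0.009 m and horizontal distance between tested_cell and steel_tray below 0.028 m and z of tested_cell in the frame of steel_tray below 0.015 m and value of joint cover above 1.35 rad); the robot touches nothing.
It fails at once if the glass bottle is knocked over (angle between flux_bottle's own z axis and vertical above 0.6 rad).
Of cell_a, cell_b, cell_c, cell_d only 3 to 4 are there at a start; the rules pass over those that are not, and their reading is None.
At some moment in a run one of cell_rack may be knocked a few centimetres aside while the robot is not near it.
It also fails if it takes over 210 s, if anything falls off the work surface, if the arm or the gripper's body presses on something with over 40 N, if the wrist force passes 120 N, or if a joint passes its speed limit or range.

## Working session

There is one attempt and no reset: what is moved stays moved. The work goes in short steps, Python scripts to look and compute and a shell command to move; the robot and the scene stay as the last step left them, time stands still between calls to the robot, and variables do not carry over. Pictures are saved under pics/ and viewed, at most 14 in all, crops included, and the job is handed in when it is done.

```bash
ls; mkdir -p pics
cat > h.py <<'E'
import numpy as np, cv2
from plant import r, eyes, nets
from scipy.spatial.transform import Rotation as R
def snap(n):
    s=r.get_state(); p,d=eyes.snapshot(n); ci=eyes.camera_info(n); K=np.array(ci["K"])
    if "world_to_cam" in ci: T=np.linalg.inv(np.array(ci["world_to_cam"]))
    else:
        W=np.eye(4); W[:3,:3]=R.from_quat(s["eef_rot"]).as_matrix(); W[:3,3]=s["tool_pos"]; T=W@np.array(ci["T_tool_cam"])
    return p,d,K,T
def ray(K,T,uv,z=None,depth=None):
    d=np.linalg.inv(K)@[uv[0],uv[1],1.]; 
    if depth is not None: return (T@np.r_[d*depth,1])[:3]
    w=T[:3,:3]@d; o=T[:3,3]; return o+w*(z-o[2])/w[2]
def cloud(d,K,T):
    v,u=np.nonzero(d>0); z=d[v,u]
    c=np.stack([(u-K[0,2])/K[0,0]*z,(v-K[1,2])/K[1,1]*z,z,np.ones_like(z)])
    return (T@c)[:3].T,u,v
def proj(K,T,P):
    c=np.linalg.inv(T)@np.r_[P,1]; p=K@c[:3]; return p[:2]/p[2]
E
python3 - <<'E'
from h import *
for n in ("scene","side"):
    p,d,K,T=snap(n); cv2.imwrite(f"pics/{n}0.png",p); print(n,T[:3,3].round(3),T[:3,2].round(2))
    for q in ("tester","pull","cell_rack","steel_tray","flux_bottle","cell_a","port","knob","cover_axis","port_mouth"):
        for o in nets.place_of(n,q)[:5]:
            uv=np.array(o["position"])*[512,384]; i=uv.round().astype(int)
            dd=d[min(max(i[1],0),383),min(max(i[0],0),511)]
            print(n,q,round(o["confidence"],2),uv.round(),ray(K,T,uv,depth=dd).round(3), ray(K,T,uv,z=0).round(3))
print(r.get_state())
E
```

```text
pics
scene [ 0.089 -0.819  0.65 ] [ 0.38  0.79 -0.47]
scene tester 0.89 [226. 206.] [0.452 0.149 0.067] [0.494 0.26  0.   ]
scene pull 0.96 [222. 187.] [0.44  0.144 0.127] [ 0.526  0.378 -0.   ]
scene cell_rack 0.55 [260. 258.] [ 0.462 -0.048  0.024] [ 0.476 -0.018  0.   ]
scene steel_tray 0.84 [303. 290.] [ 0.51  -0.169  0.003] [ 0.512 -0.166  0.   ]
scene steel_tray 0.68 [243. 253.] [ 0.43  -0.018  0.027] [0.445 0.017 0.   ]
scene flux_bottle 0.6 [241. 253.] [ 0.426 -0.016  0.027] [0.44  0.018 0.   ]
scene flux_bottle 0.51 [350. 286.] [ 0.605 -0.214  0.017] [ 0.618 -0.198  0.   ]
scene cell_a 0.81 [267. 244.] [ 0.497 -0.011  0.031] [0.517 0.029 0.   ]
scene cell_a 0.72 [281. 257.] [ 0.505 -0.072  0.029] [ 0.524 -0.036  0.   ]
scene cell_a 0.52 [243. 251.] [ 0.433 -0.008  0.027] [0.448 0.027 0.   ]
side [ 1.424 -0.166  0.778] [-0.79  0.23 -0.57]
{'clock': 1.1, 'q': array([-1.19621699,  0.68907762, -0.19456784,  1.56534469,  0.15729213,
        0.90251391, -0.21513116]), 'qd': array([-0.00021349,  0.00074446,  0.00162961, -0.00134276,  0.0012056 ,
       -0.00256094, -0.00029603]), 'joint_torque': array([ 7.12518454e-05, -5.27490199e+01, -1.26744669e+00, -1.53751945e+01,
       -5.18542388e-02, -1.13069331e-03,  7.33742411e-06]), 'tool_pos': array([0.2088805 , 0.58905836, 0.23874393]), 'eef_rot': array([1.69582647e-01, 9.85515969e-01, 1.79122556e-05, 9.02563689e-06]), 'contact_force': array([-0.64191279,  0.16893217,  0.84085484]), 'moment': array([-0.02643385, -0.02491965, -0.04499499]), 'finger_force': 0.0, 'opening': 0.9995031553048269}
```

View pics/scene0.png

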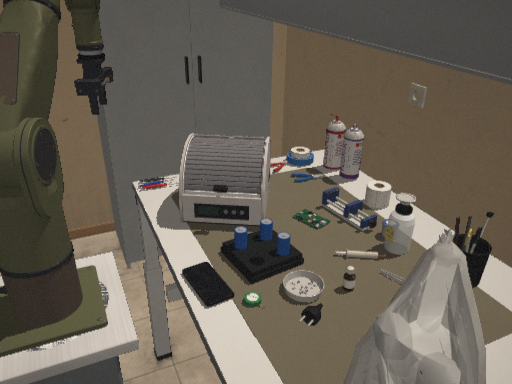

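View pics/side0.png

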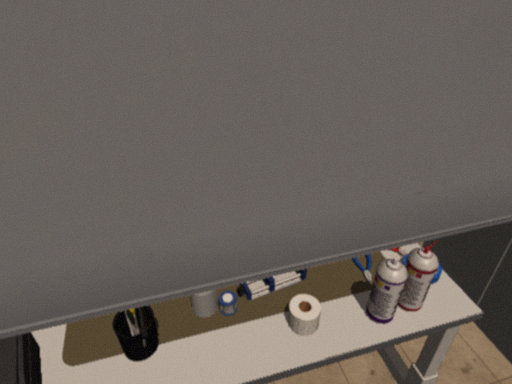

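The scene view shows the tester at (226,180) facing the camera, the rack at (262,253) with three cells, the tray at (303,287) and the bottle at (349,278). The side view is blocked by an overhead shelf.

Run:
```python
from h import *
p,d,K,T=snap("scene"); P,u,v=cloud(d,K,T)
m=(u>190)&(u<245)&(v>195)&(v<218)&(P[:,2]>.02)&(P[:,2]<.085)
Q=P[m]; print(len(Q),Q.min(0).round(3),Q.max(0).round(3))
(vx,vy,x0,y0)=cv2.fitLine(Q[:,:2].astype(np.float32),cv2.DIST_HUBER,0,.01,.01).ravel(); print(vx,vy,x0,y0)
if vx<0: vx,vy=-vx,-vy
# tester -y direction ~ +world x
t=np.array([vx,vy]); n=np.array([-vy,vx]); print("yaw",np.arctan2(n[1],n[0]))
off=np.array([x0,y0])@n
# lateral extent: points belonging to tester
lat=P[:,:2]@t; dep=P[:,:2]@n-off
m=(P[:,2]>.03)&(P[:,2]<.22)&(dep>-.01)&(dep<.29)&(abs(lat-np.array([x0,y0])@t)<.2)
print("lat pct",np.percentile(lat[m],[0,.5,1,2,5,50,95,98,99,99.5,100]).round(3))
h,e=np.histogram(lat[m],bins=40); print(list(zip(e.round(3),h)))
# overhead
m=(P[:,2]>.3)&(P[:,0]>.2)&(P[:,1]<1.0); print("overhead",len(P[m]),np.percentile(P[m],[0,2,50,98,100],axis=0).round(2) if m.any() else 0)
p,d,K,T=snap("side");P,u,v=cloud(d,K,T)
m=(P[:,2]>.3);print(len(P[m]),np.percentile(P[m],[0,2,50,98,100],axis=0).round(2))
```

```text
993 [0.367 0.121 0.023] [0.496 0.202 0.085]
0.86921567 -0.49443316 0.42982712 0.1623968
yaw 1.0536138
lat pct [0.187 0.19  0.191 0.193 0.198 0.308 0.416 0.42  0.42  0.421 0.422]
[(np.float64(0.187), np.int64(142)), (np.float64(0.193), np.int64(247)), (np.float64(0.199), np.int64(173)), (np.float64(0.205), np.int64(167)), (np.float64(0.211), np.int64(179)), (np.float64(0.217), np.int64(171)), (np.float64(0.223), np.int64(172)), (np.float64(0.229), np.int64(168)), (np.float64(0.234), np.int64(173)), (np.float64(0.24), np.int64(174)), (np.float64(0.246), np.int64(172)), (np.float64(0.252), np.int64(174)), (np.float64(0.258), np.int64(167)), (np.float64(0.264), np.int64(184)), (np.float64(0.27), np.int64(177)), (np.float64(0.275), np.int64(167)), (np.float64(0.281), np.int64(161)), (np.float64(0.287), np.int64(160)), (np.float64(0.293), np.int64(164)), (np.float64(0.299), np.int64(158)), (np.float64(0.305), np.int64(168)), (np.float64(0.311), np.int64(154)), (np.float64(0.317), np.int64(176)), (np.float64(0.322), np.int64(168)), (np.float64(0.328), np.int64(177)), (np.float64(0.334), np.int64(178)), (np.float64(0.34), np.int64(185)), (np.float64(0.346), np.int64(176)), (np.float64(0.352), np.int64(174)), (np.float64(0.358), np.int64(176)), (np.float64(0.364), np.int64(168)), (np.float64(0.369), np.int64(186)), (np.float64(0.375), np.int64(179)), (np.float64(0.381), np.int64(172)), (np.float64(0.387), np.int64(176)), (np.float64(0.393), np.int64(169)), (np.float64(0.399), np.int64(183)), (np.float64(0.405), np.int64(171)), (np.float64(0.41), np.int64(170)), (np.float64(0.416), np.int64(344))]
overhead 25958 [[ 0.2  -0.65  0.3 ]
 [ 0.21 -0.64  0.3 ]
 [ 0.64 -0.35  0.52]
 [ 1.38  0.62  0.6 ]
 [ 1.39  1.    0.61]]
143021 [[ 1.15 -0.31  0.51]
 [ 1.16 -0.28  0.52]
 [ 1.18 -0.11  0.65]
 [ 1.2   0.14  0.74]
 [ 1.2   0.19  0.75]]
```

```bash
python3 - <<'E'
from h import *
p,d,K,T=snap("scene"); P,u,v=cloud(d,K,T)
for (a,b) in ((260,20),(300,15),(400,30),(400,55),(450,40),(500,30),(500,80),(240,5)): print(a,b,ray(K,T,(a,b),depth=d[b,a]).round(2))
E
python3 -m pendant '[{"dz":50},{"dz":80,"dx":20,"dy":-40,"twist":-0.15},{"dz":80,"dx":40,"dy":-80,"twist":-0.3},{"dz":80,"dx":60,"dy":-120,"twist":-0.45},{"dz":80,"dx":80,"dy":-160,"twist":-0.6},{"dz":80,"dx":100,"dy":-200,"twist":-0.75},{"dz":80,"dx":120,"dy":-240,"twist":-0.9},{"dz":80,"dx":135,"dy":-270,"twist":-1.05}]' 30
```

```text
260 20 [1.   1.12 0.41]
300 15 [0.64 0.14 0.54]
400 30 [ 0.64 -0.21  0.55]
400 55 [ 0.63 -0.22  0.51]
450 40 [ 0.64 -0.32  0.55]
500 30 [ 0.64 -0.4   0.58]
500 80 [ 0.63 -0.42  0.51]
240 5 [0.64 0.49 0.53]validation failed for argument at $[0]...
```

```bash
python3 -m pendant '[{"claw":1,"dx":0,"dy":0,"dz":50,"twist":0},{"claw":1,"dx":20,"dy":-40,"dz":80,"twist":-0.15},{"claw":1,"dx":40,"dy":-80,"dz":80,"twist":-0.3},{"claw":1,"dx":60,"dy":-120,"dz":80,"twist":-0.45},{"claw":1,"dx":80,"dy":-160,"dz":80,"twist":-0.6},{"claw":1,"dx":100,"dy":-200,"dz":80,"twist":-0.75},{"claw":1,"dx":120,"dy":-240,"dz":80,"twist":-0.9},{"claw":1,"dx":135,"dy":-270,"dz":80,"twist":-1.05}]' 30
```

```text
clock: 2.05
tool_pos: [0.345, 0.3162, 0.3191]
eef_rot: [0.644, 0.765, 0.0, 0.0]
contact_force: [0.8, -0.1, -0.9]
opening: 1.002
finger_force: 0.0
```

```bash
python3 -m pendant '[{"claw":1,"dx":20,"dy":-40,"dz":0,"twist":-0.15},{"claw":1,"dx":40,"dy":-80,"dz":0,"twist":-0.3},{"claw":1,"dx":60,"dy":-120,"dz":0,"twist":-0.45},{"claw":1,"dx":80,"dy":-150,"dz":0,"twist":-0.6},{"claw":1,"dx":92,"dy":-166,"dz":-20,"twist":-0.697},{"claw":1,"dx":92,"dy":-166,"dz":-40,"twist":-0.697},{"claw":1,"dx":92,"dy":-166,"dz":-60,"twist":-0.697}]'
python3 - <<'E'
from h import *
p,d,K,T=snap("wrist"); cv2.imwrite("pics/w1.png",p); print(T.round(3)); s=r.get_state(); print(s["q"].round(2))
for q in ("pull","tester","cover_axis","cell_rack","cell_a","port_mouth"):
    for o in nets.place_of("wrist",q)[:4]:
        uv=np.array(o["position"])*[512,384]; print(q,round(o["confidence"],2),uv.round(),ray(K,T,uv,z=.122).round(3),ray(K,T,uv,z=.132).round(3))
E
```

```text
clock: 2.75
tool_pos: [0.4365, 0.1524, 0.2583]
eef_rot: [0.865, 0.502, 0.001, 0.0]
contact_force: [-1.0, 0.4, 0.1]
opening: 1.004
finger_force: 0.0
[[ 0.868 -0.479 -0.132  0.469]
 [-0.496 -0.836 -0.233  0.212]
 [ 0.001  0.268 -0.964  0.405]
 [ 0.     0.     0.     1.   ]]
[-0.61  0.47  0.27  2.03 -0.19  0.67 -0.74]
pull 0.89 [255. 186.] [0.437 0.149 0.122] [0.438 0.151 0.132]
cell_rack 0.74 [326. 240.] [0.474 0.055 0.122] [0.474 0.061 0.132]
cell_a 0.97 [336. 212.] [0.498 0.08  0.122] [0.497 0.085 0.132]
cell_a 0.61 [295. 239.] [0.445 0.073 0.122] [0.446 0.078 0.132]
```

View pics/w1.png

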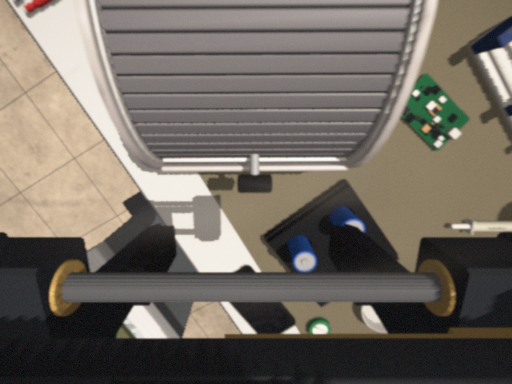

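The wrist view shows the pull at (255,183), level in the image, with the rack and its cells at lower right, so the yaw estimate holds.

```bash
python3 -m pendant '[{"claw":1,"dx":0,"dy":-2,"dz":-50,"twist":0},{"claw":0.8,"dx":0,"dy":-2,"dz":-90,"twist":0},{"claw":0.7,"dx":0,"dy":-2,"dz":-125,"twist":0},{"claw":0.7,"dx":0,"dy":-2,"dz":-153,"twist":0},{"claw":0.3,"dx":0,"dy":-2,"dz":-153,"twist":0},{"claw":0.3,"dx":0,"dy":-2,"dz":-153,"twist":0},{"claw":0.3,"dx":0,"dy":-2,"dz":-153,"twist":0},{"claw":0.3,"dx":0,"dy":-2,"dz":-153,"twist":0}]' 25
```

```text
clock: 3.9
tool_pos: [0.4387, 0.1507, 0.1074]
eef_rot: [0.865, 0.502, 0.003, 0.002]
contact_force: [1.6, -0.5, -1.6]
opening: 0.406
finger_force: 25.0
```

```bash
python3 -m pendant '[{"claw":0.3,"dx":3,"dy":5,"dz":13,"twist":0},{"claw":0.3,"dx":6.5,"dy":11,"dz":26,"twist":0},{"claw":0.3,"dx":10.5,"dy":18,"dz":37.5,"twist":0},{"claw":0.3,"dx":15,"dy":26.5,"dz":48.5,"twist":0},{"claw":0.3,"dx":20,"dy":35,"dz":59,"twist":0},{"claw":0.3,"dx":25.5,"dy":44.5,"dz":68,"twist":0},{"claw":0.3,"dx":31,"dy":55,"dz":76.5,"twist":0},{"claw":0.3,"dx":37.5,"dy":65.5,"dz":84,"twist":0}]'
```

```text
clock: 4.7
tool_pos: [0.4749, 0.215, 0.1916]
eef_rot: [0.865, 0.502, 0.001, 0.002]
contact_force: [3.3, -1.8, -6.8]
opening: 0.404
finger_force: 25.0
```

```bash
python3 -m pendant '[{"claw":0.3,"dx":6.5,"dy":11,"dz":6,"twist":0},{"claw":0.3,"dx":13,"dy":23,"dz":11,"twist":0},{"claw":0.3,"dx":20,"dy":35,"dz":15,"twist":0},{"claw":0.3,"dx":27,"dy":47,"dz":17.5,"twist":0},{"claw":0.3,"dx":34,"dy":60,"dz":19,"twist":0},{"claw":0.3,"dx":41,"dy":72,"dz":19,"twist":0},{"claw":0.3,"dx":48,"dy":84.5,"dz":18,"twist":0},{"claw":0.3,"dx":55,"dy":97,"dz":15.5,"twist":0}]'
python3 -m pendant '[{"claw":0.3,"dx":5,"dy":9,"dz":-3,"twist":0},{"claw":0.3,"dx":5,"dy":9,"dz":-3,"twist":0},{"claw":0.7,"dx":5,"dy":9,"dz":-3,"twist":0},{"claw":0.7,"dx":5,"dy":9,"dz":-3,"twist":0},{"claw":0.7,"dx":5,"dy":9,"dz":5,"twist":0},{"claw":0.7,"dx":5,"dy":9,"dz":40,"twist":0},{"claw":0.6,"dx":-10,"dy":-15,"dz":80,"twist":0},{"claw":0.6,"dx":-30,"dy":-50,"dz":80,"twist":0}]'
python3 -m pendant '[{"claw":0.6,"dx":-20,"dy":-40,"dz":0,"twist":0},{"claw":0.6,"dx":-40,"dy":-75,"dz":0,"twist":0},{"claw":0.55,"dx":-40,"dy":-75,"dz":0,"twist":0}]'
python3 - <<'E'
from h import *
p,d,K,T=snap("wrist"); cv2.imwrite("pics/w2.png",p); s=r.get_state(); print(s["q"].round(2),s["tool_pos"],s["contact_force"])
for q,z in (("pull",.207),("knob",.162),("port",.022),("tested_cell",.022),("port_mouth",.105)):
    for o in nets.place_of("wrist",q)[:4]:
        uv=np.array(o["position"])*[512,384]; print(q,round(o["confidence"],2),uv.round(),ray(K,T,uv,z=z).round(3))
E
```

```text
clock: 5.5
tool_pos: [0.5304, 0.3132, 0.208]
eef_rot: [0.865, 0.503, 0.002, 0.001]
contact_force: [3.1, -1.8, 1.4]
opening: 0.407
finger_force: 25.0
clock: 6.3
tool_pos: [0.5012, 0.2659, 0.2902]
eef_rot: [0.864, 0.504, 0.006, -0.0]
contact_force: [0.1, -1.1, -0.6]
opening: 0.601
finger_force: 0.0
clock: 6.6
tool_pos: [0.4549, 0.1826, 0.286]
eef_rot: [0.866, 0.5, -0.002, 0.0]
contact_force: [-0.5, 0.2, 0.8]
opening: 0.558
finger_force: 0.0
[-0.69  0.47  0.32  1.91 -0.2   0.8  -0.78] [0.4568838  0.18598347 0.28612868] [ 1.00837682  0.57165104 -0.68193968]
knob 0.76 [251.  77.] [0.504 0.271 0.162]
port 0.9 [251. 136.] [0.471 0.217 0.022]
tested_cell 0.73 [252. 138.] [0.471 0.214 0.022]
port_mouth 0.59 [252. 141.] [0.473 0.217 0.105]
```

View pics/w2.png

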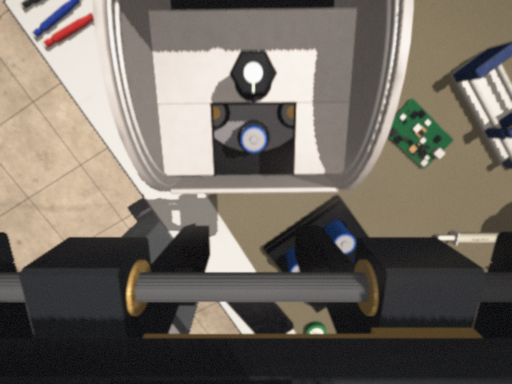

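The cover is fully open. The knob shows at (252,75) and the tested cell's top at (254,138), centred in the notch, and both agree with the model to about 2 mm.

```bash
python3 -m pendant '[{"claw":0.52,"dx":16,"dy":29,"dz":0,"twist":0},{"claw":0.52,"dx":16,"dy":29,"dz":-50,"twist":0},{"claw":0.52,"dx":16,"dy":29,"dz":-100,"twist":0},{"claw":0.52,"dx":16,"dy":29,"dz":-140,"twist":0},{"claw":0.52,"dx":16,"dy":29,"dz":-175,"twist":0},{"claw":0.52,"dx":16,"dy":29,"dz":-200,"twist":0},{"claw":0.52,"dx":16,"dy":29,"dz":-218,"twist":0},{"claw":0.52,"dx":16,"dy":29,"dz":-218,"twist":0}]'
```

```text
clock: 7.7
tool_pos: [0.4732, 0.2179, 0.0647]
eef_rot: [0.864, 0.503, -0.002, -0.0]
contact_force: [-0.3, -0.2, -0.0]
opening: 0.518
finger_force: 0.0
```

```bash
python3 -m pendant '[{"claw":0.25,"dx":0,"dy":-2,"dz":0,"twist":0},{"claw":0.25,"dx":0,"dy":-2,"dz":0,"twist":0},{"claw":0.25,"dx":0,"dy":-2,"dz":0,"twist":0},{"claw":0.25,"dx":0,"dy":-2,"dz":20,"twist":0},{"claw":0.25,"dx":0,"dy":-2,"dz":50,"twist":0},{"claw":0.25,"dx":0,"dy":-2,"dz":90,"twist":0},{"claw":0.25,"dx":0,"dy":-2,"dz":135,"twist":0},{"claw":0.25,"dx":0,"dy":-2,"dz":175,"twist":0}]' 25
python3 - <<'E'
from h import *
p,d,K,T=snap("scene"); cv2.imwrite("pics/s1.png",cv2.resize(p[130:330,150:390],None,fx=3,fy=3)); P,u,v=cloud(d,K,T)
for q in ("steel_tray","flux_bottle","cell_rack"):
    for o in nets.spot_in("scene",q)[:3]:
        b=np.array(o["box"])*[512,384,512,384]; print(q,round(o["confidence"],2),b.round())
        m=(u>b[0])&(u<b[0]+b[2])&(v>b[1])&(v<b[1]+b[3])&(P[:,2]>.012)&(P[:,2]<.1); Q=P[m]
        if len(Q)>9: print(Q.min(0).round(3),Q.max(0).round(3),((Q.min(0)+Q.max(0))/2).round(3))
for q,z in (("steel_tray",0),("flux_bottle",0),("cell_rack",0),("cell_a",.006)):
    for o in nets.place_of("scene",q)[:4]:
        uv=np.array(o["position"])*[512,384]; print(q,round(o["confidence"],2),uv.round(),ray(K,T,uv,z=z).round(3))
E
```

```text
clock: 8.5
tool_pos: [0.4743, 0.2156, 0.245]
eef_rot: [0.864, 0.503, 0.001, -0.0]
contact_force: [1.4, 0.8, -1.1]
opening: 0.355
finger_force: 25.0
steel_tray 0.61 [281. 269.  40.  28.]
[ 0.467 -0.211  0.012] [ 0.559 -0.119  0.022] [ 0.513 -0.165  0.017]
steel_tray 0.53 [274. 232.  17.  26.]
[ 0.49  -0.081  0.019] [0.551 0.034 0.075] [ 0.52  -0.024  0.047]
flux_bottle 0.5 [343. 264.   9.  26.]
[ 0.594 -0.215  0.012] [ 0.614 -0.192  0.058] [ 0.604 -0.204  0.035]
flux_bottle 0.45 [177. 126.  96. 102.]
[0.339 0.006 0.012] [0.748 0.464 0.1  ] [0.543 0.235 0.056]
cell_rack 0.79 [223. 231.  80.  55.]
[ 0.395 -0.152  0.012] [0.561 0.058 0.075] [ 0.478 -0.047  0.044]
cell_rack 0.35 [197. 136.  69.  46.]
[0.458 0.238 0.012] [0.656 0.456 0.1  ] [0.557 0.347 0.056]
steel_tray 0.59 [302. 291.] [ 0.508 -0.169  0.   ]
steel_tray 0.59 [210. 191.] [0.482 0.37  0.   ]
cell_rack 0.92 [262. 258.] [ 0.48  -0.022  0.   ]
cell_rack 0.6 [228. 181.] [0.558 0.412 0.   ]
cell_rack 0.33 [248. 195.] [0.58  0.294 0.   ]
cell_a 0.75 [241. 251.] [0.441 0.02  0.006]
cell_a 0.67 [283. 258.] [ 0.524 -0.05   0.006]
cell_a 0.65 [264. 246.] [0.504 0.016 0.006]
```

View pics/s1.png

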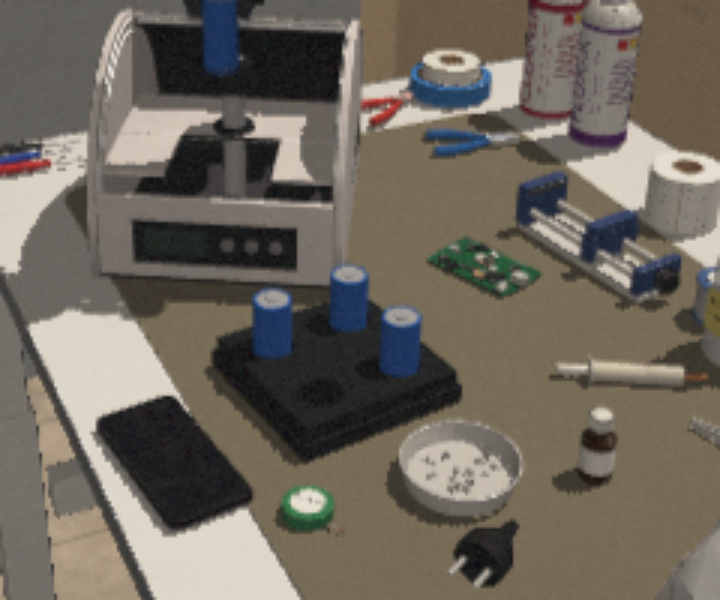

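The picture shows the tested cell held and the pocket empty. The tray at (460,465) fits a centre of (0.513, -0.165), with the bottle behind it and three cells still in the rack.

```bash
python3 -m pendant '[{"claw":0.25,"dx":4,"dy":-40,"dz":0,"twist":0},{"claw":0.25,"dx":9,"dy":-88,"dz":0,"twist":0},{"claw":0.25,"dx":14,"dy":-137,"dz":0,"twist":0},{"claw":0.25,"dx":19,"dy":-186,"dz":0,"twist":0},{"claw":0.25,"dx":24,"dy":-235,"dz":0,"twist":0},{"claw":0.25,"dx":29,"dy":-284,"dz":0,"twist":0},{"claw":0.25,"dx":34,"dy":-332,"dz":0,"twist":0},{"claw":0.25,"dx":39,"dy":-380,"dz":0,"twist":0}]'
python3 -m pendant '[{"claw":0.25,"dx":0,"dy":0,"dz":0,"twist":0},{"claw":0.25,"dx":0,"dy":0,"dz":-45,"twist":0},{"claw":0.25,"dx":0,"dy":0,"dz":-90,"twist":0},{"claw":0.25,"dx":0,"dy":0,"dz":-130,"twist":0},{"claw":0.25,"dx":0,"dy":0,"dz":-160,"twist":0},{"claw":0.25,"dx":0,"dy":0,"dz":-180,"twist":0},{"claw":0.25,"dx":0,"dy":0,"dz":-190,"twist":0},{"claw":0.25,"dx":0,"dy":0,"dz":-190,"twist":0}]'
```

```text
clock: 9.7
tool_pos: [0.5126, -0.1662, 0.241]
eef_rot: [0.864, 0.503, -0.001, -0.001]
contact_force: [1.6, 1.0, -1.4]
opening: 0.357
finger_force: 25.0
clock: 10.5
tool_pos: [0.5123, -0.1638, 0.0508]
eef_rot: [0.864, 0.503, -0.001, -0.001]
contact_force: [-1.2, 0.1, -1.3]
opening: 0.36
finger_force: 25.0
```

```bash
python3 -m pendant '[{"claw":0.25,"dx":0,"dy":0,"dz":-2,"twist":0},{"claw":0.25,"dx":0,"dy":0,"dz":-3,"twist":0},{"claw":0.25,"dx":0,"dy":0,"dz":-3,"twist":0}]'
python3 -m pendant '[{"claw":0.5,"dx":0,"dy":0,"dz":0,"twist":0},{"claw":0.5,"dx":0,"dy":0,"dz":0,"twist":0},{"claw":0.5,"dx":0,"dy":0,"dz":0,"twist":0},{"claw":0.5,"dx":0,"dy":0,"dz":20,"twist":0},{"claw":0.5,"dx":0,"dy":0,"dz":60,"twist":0},{"claw":0.5,"dx":0,"dy":0,"dz":110,"twist":0},{"claw":0.5,"dx":-15,"dy":15,"dz":150,"twist":0},{"claw":0.5,"dx":-35,"dy":30,"dz":170,"twist":0}]'
python3 - <<'E'
from h import *
for n in ("scene","wrist"):
    p,d,K,T=snap(n); cv2.imwrite(f"pics/{n}2.png",p)
    for q,z in (("tested_cell",.076),("cell_rack",0)):
        for o in nets.spot_in(n,q)[:5]:
            print(n,q,round(o["confidence"],2),(np.array(o["box"])*[512,384,512,384]).round())
        for o in nets.place_of(n,q)[:5]:
            uv=np.array(o["position"])*[512,384]; print(n,q,round(o["confidence"],2),uv.round(),ray(K,T,uv,z=.006).round(3))
    P,u,v=cloud(d,K,T)
    m=(P[:,2]>.066)&(P[:,2]<.082)&(P[:,0]>.38)&(P[:,0]<.58)&(P[:,1]>-.22)&(P[:,1]<.1)
    im=np.zeros(d.shape,np.uint8); im[v[m],u[m]]=255
    k,lab,st,_=cv2.connectedComponentsWithStats(im)
    for i in range(1,k):
        if st[i,4]>15:
            sel=m&(lab[v,u]==i); Q=P[sel]; print(n,"top blob",st[i,4],np.median(Q,0).round(3),((Q.min(0)+Q.max(0))/2).round(3),np.ptp(Q,axis=0).round(3))
E
```

```text
clock: 10.8
tool_pos: [0.5137, -0.1644, 0.0495]
eef_rot: [0.864, 0.503, 0.0, 0.0]
contact_force: [0.0, 1.0, -1.1]
opening: 0.35
finger_force: 25.0
clock: 11.6
tool_pos: [0.4802, -0.1349, 0.2226]
eef_rot: [0.865, 0.503, 0.003, 0.002]
contact_force: [-0.7, 0.3, 0.1]
opening: 0.501
finger_force: 0.0
scene tested_cell 0.9 [295. 264.  16.  30.]
scene tested_cell 0.8 [300. 289.] [ 0.505 -0.167  0.006]
scene cell_rack 0.81 [220. 234.  80.  52.]
scene cell_rack 0.88 [262. 259.] [ 0.475 -0.031  0.006]
scene top blob 97 [0.508 0.021 0.073] [0.51  0.024 0.071] [0.032 0.034 0.01 ]
scene top blob 99 [0.434 0.009 0.073] [0.435 0.014 0.071] [0.031 0.032 0.01 ]
scene top blob 108 [ 0.519 -0.053  0.073] [ 0.521 -0.051  0.071] [0.032 0.034 0.01 ]
scene top blob 134 [ 0.51  -0.167  0.071] [ 0.511 -0.163  0.07 ] [0.031 0.036 0.009]
wrist cell_rack 0.75 [114.   0. 177. 174.]
wrist cell_rack 0.6 [209.  88.] [ 0.482 -0.02   0.006]
wrist top blob 1112 [0.511 0.023 0.075] [0.511 0.024 0.073] [0.032 0.031 0.013]
wrist top blob 987 [0.438 0.013 0.075] [0.437 0.014 0.073] [0.031 0.031 0.013]
wrist top blob 859 [ 0.521 -0.05   0.075] [ 0.521 -0.05   0.073] [0.031 0.031 0.012]
wrist top blob 677 [ 0.512 -0.163  0.073] [ 0.512 -0.164  0.071] [0.031 0.031 0.011]
```

View pics/wrist2.png

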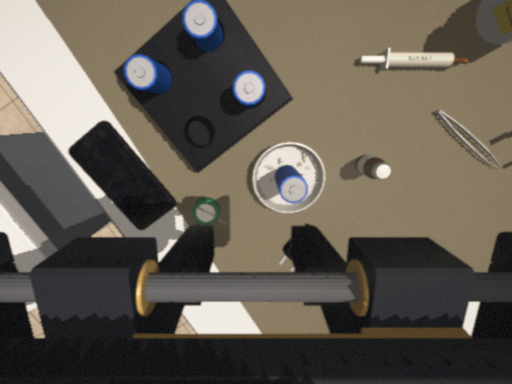

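The tested cell stands in the tray at (290,185) and the bottle is untouched at (375,168). The rack cells are at (0.511, 0.024), (0.437, 0.014) and (0.521, -0.050), each about 75 mm from its neighbour, which matches the nests. I'll take the nearest one first.

```bash
cat >> h.py <<'E'
def cells(n="wrist",lo=.066,hi=.082,box=(.36,.62,-.12,.14)):
    p,d,K,T=snap(n); P,u,v=cloud(d,K,T)
    m=(P[:,2]>lo)&(P[:,2]<hi)&(P[:,0]>box[0])&(P[:,0]<box[1])&(P[:,1]>box[2])&(P[:,1]<box[3])
    im=np.zeros(d.shape,np.uint8); im[v[m],u[m]]=255
    k,lab,st,_=cv2.connectedComponentsWithStats(im)
    for i in range(1,k):
        if st[i,4]>15:
            Q=P[m&(lab[v,u]==i)]; print(n,st[i,4],((Q.min(0)+Q.max(0))/2).round(4),np.ptp(Q,axis=0).round(3))
    return p
E
python3 -m pendant '[{"claw":0.52,"dx":20,"dy":42,"dz":0,"twist":0},{"claw":0.52,"dx":41,"dy":85,"dz":0,"twist":0},{"claw":0.52,"dx":41,"dy":85,"dz":-45,"twist":0},{"claw":0.52,"dx":41,"dy":85,"dz":-90,"twist":0},{"claw":0.52,"dx":41,"dy":85,"dz":-130,"twist":0},{"claw":0.52,"dx":41,"dy":85,"dz":-155,"twist":0},{"claw":0.52,"dx":41,"dy":85,"dz":-172,"twist":0},{"claw":0.52,"dx":41,"dy":85,"dz":-172,"twist":0}]'
```

```text
clock: 12.9
tool_pos: [0.5178, -0.0495, 0.0446]
eef_rot: [0.864, 0.503, -0.002, -0.001]
contact_force: [-0.3, 0.3, 0.3]
opening: 0.518
finger_force: 0.0
```

```bash
python3 -m pendant '[{"claw":0.52,"dx":2,"dy":-1,"dz":4,"twist":0},{"claw":0.25,"dx":2,"dy":-1,"dz":4,"twist":0},{"claw":0.25,"dx":2,"dy":-1,"dz":4,"twist":0},{"claw":0.25,"dx":2,"dy":-1,"dz":4,"twist":0},{"claw":0.25,"dx":2,"dy":-1,"dz":30,"twist":0},{"claw":0.25,"dx":2,"dy":-1,"dz":75,"twist":0},{"claw":0.25,"dx":2,"dy":-1,"dz":125,"twist":0},{"claw":0.25,"dx":-5,"dy":30,"dz":165,"twist":0}]'
python3 -m pendant '[{"claw":0.25,"dx":-10,"dy":40,"dz":30,"twist":0},{"claw":0.25,"dx":-20,"dy":82,"dz":50,"twist":0},{"claw":0.25,"dx":-30,"dy":124,"dz":73,"twist":0},{"claw":0.25,"dx":-42,"dy":165,"dz":73,"twist":0},{"claw":0.25,"dx":-57,"dy":205,"dz":73,"twist":0},{"claw":0.25,"dx":-57,"dy":205,"dz":73,"twist":0},{"claw":0.25,"dx":-57,"dy":205,"dz":73,"twist":0}]'
python3 - <<'E'
from h import *
p=cells(lo=.165,hi=.18,box=(.45,.56,.23,.31)); cv2.imwrite("pics/w3.png",p)
p=cells(lo=.042,hi=.056,box=(.43,.52,.17,.25))
p=cells(lo=.016,hi=.028,box=(.43,.52,.17,.25))
for q,z in (("knob",.162),("port",.022),("port_mouth",.105)):
    p,d,K,T=snap("wrist")
    for o in nets.place_of("wrist",q)[:2]:
        uv=np.array(o["position"])*[512,384]; print(q,round(o["confidence"],2),uv.round(),ray(K,T,uv,z=z).round(4))
print(r.get_state()["tool_pos"])
E
```

```text
clock: 13.7
tool_pos: [0.5156, -0.0245, 0.2145]
eef_rot: [0.866, 0.5, 0.001, 0.003]
contact_force: [0.8, 0.2, -1.3]
opening: 0.357
finger_force: 25.0
clock: 14.4
tool_pos: [0.4565, 0.1859, 0.2844]
eef_rot: [0.864, 0.504, -0.0, -0.0]
contact_force: [0.3, -0.6, -1.7]
opening: 0.352
finger_force: 25.0
wrist 1609 [0.5047 0.2713 0.1758] [0.036 0.041 0.007]
wrist 60 [0.5174 0.2172 0.0484] [0.005 0.026 0.012]
wrist 317 [0.4731 0.2159 0.0485] [0.045 0.044 0.013]
wrist 1483 [0.475  0.2169 0.024 ] [0.09  0.066 0.008]
wrist 508 [0.4729 0.2157 0.024 ] [0.037 0.036 0.007]
knob 0.88 [248.  83.] [0.5017 0.2695 0.162 ]
port 0.87 [248. 138.] [0.4707 0.2186 0.022 ]
port_mouth 0.59 [249. 144.] [0.4719 0.2174 0.105 ]
[0.45774545 0.18425496 0.28437173]
```

View pics/w3.png

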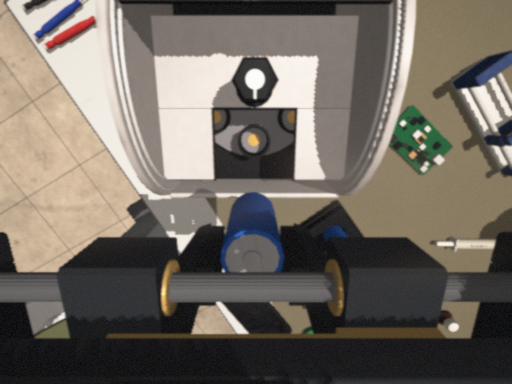

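The pocket is empty at (253,140). Its floor and rim both fit (0.473, 0.2158), 64 mm from the knob centre as specified. Next I'll check where the held cell sits relative to the TCP.

```bash
python3 - <<'E'
from h import *
print(r.get_state()["tool_pos"]); cells(lo=.303,hi=.320,box=(.41,.5,.15,.23)); print(r.get_state()["tool_pos"])
E
python3 -m pendant '[{"claw":0.25,"dx":8,"dy":16,"dz":0,"twist":0},{"claw":0.25,"dx":16,"dy":31,"dz":0,"twist":0},{"claw":0.25,"dx":16,"dy":31,"dz":-40,"twist":0},{"claw":0.25,"dx":16,"dy":31,"dz":-80,"twist":0},{"claw":0.25,"dx":16,"dy":31,"dz":-120,"twist":0},{"claw":0.25,"dx":16,"dy":31,"dz":-150,"twist":0},{"claw":0.25,"dx":16,"dy":31,"dz":-175,"twist":0},{"claw":0.25,"dx":16,"dy":31,"dz":-175,"twist":0}]'
python3 - <<'E'
from h import *
for i in range(3): print(r.get_state()["tool_pos"]); cells(lo=.127,hi=.145,box=(.43,.52,.17,.25))
E
```

```text
[0.45774545 0.18425496 0.28437173]
wrist 3821 [0.4608 0.1894 0.3115] [0.055 0.04  0.017]
[0.45768598 0.18448665 0.2843465 ]
clock: 15.7
tool_pos: [0.4717, 0.2151, 0.1067]
eef_rot: [0.864, 0.503, -0.003, -0.0]
contact_force: [-1.2, -0.2, -1.2]
opening: 0.355
finger_force: 25.0
[0.47172062 0.21507255 0.10669531]
wrist 3820 [0.4751 0.2203 0.136 ] [0.056 0.04  0.018]
[0.47289769 0.21545218 0.10844049]
wrist 3904 [0.4762 0.2206 0.136 ] [0.055 0.04  0.018]
[0.47387032 0.21580616 0.10963255]
wrist 3908 [0.477  0.2208 0.136 ] [0.055 0.04  0.018]
```

```bash
cat >> h.py <<'E'
def held():
    p,d=eyes.snapshot("wrist"); ci=eyes.camera_info("wrist"); Q,u,v=cloud(d,np.array(ci["K"]),np.array(ci["T_tool_cam"]))
    m=(abs(Q[:,1])<.0145)&(Q[:,2]<-.012)&(Q[:,2]>-.04)&(abs(Q[:,0])<.04); Q=Q[m]
    print("held z pct",np.percentile(Q[:,2],[2,20,50,80,98]).round(4))
    top=Q[Q[:,2]<np.percentile(Q[:,2],2)+.005]; c=(top.min(0)+top.max(0))/2
    print("top tool ctr",c.round(4),np.ptp(top,axis=0).round(4))
    s=r.get_state(); print("tcp",s["tool_pos"].round(4),"axes x",R.from_quat(s["eef_rot"]).as_matrix()[:,0].round(3))
E
python3 -c "
from h import *
held();held()"
```

```text
held z pct [-0.0246 -0.0234 -0.0227 -0.0217 -0.0134]
top tool ctr [ 0.0036  0.     -0.0298] [0.0252 0.0289 0.0203]
tcp [0.4746 0.2162 0.1107] axes x [0.494 0.869 0.002]
held z pct [-0.0246 -0.0234 -0.0227 -0.0218 -0.0136]
top tool ctr [ 0.0037 -0.     -0.0227] [0.0244 0.029  0.0061]
tcp [0.4746 0.2163 0.1109] axes x [0.494 0.869 0.002]
```

```bash
python3 -m pendant '[{"claw":0.25,"dx":0,"dy":0,"dz":-8,"twist":0},{"claw":0.25,"dx":0,"dy":0,"dz":-16,"twist":0},{"claw":0.25,"dx":0,"dy":0,"dz":-24,"twist":0},{"claw":0.25,"dx":0,"dy":0,"dz":-32,"twist":0},{"claw":0.25,"dx":0,"dy":0,"dz":-38,"twist":0},{"claw":0.25,"dx":0,"dy":0,"dz":-41,"twist":0},{"claw":0.25,"dx":0,"dy":0,"dz":-41,"twist":0}]'
```

```text
clock: 16.65
tool_pos: [0.4736, 0.2155, 0.0684]
eef_rot: [0.864, 0.503, -0.0, 0.0]
contact_force: [-0.8, -0.8, 0.8]
opening: 0.352
finger_force: 25.0
```

```bash
python3 -m pendant '[{"claw":0.5,"dx":0,"dy":0,"dz":0,"twist":0},{"claw":0.5,"dx":0,"dy":0,"dz":0,"twist":0},{"claw":0.5,"dx":0,"dy":0,"dz":0,"twist":0},{"claw":0.5,"dx":0,"dy":0,"dz":35,"twist":0},{"claw":0.5,"dx":0,"dy":0,"dz":80,"twist":0},{"claw":0.5,"dx":0,"dy":0,"dz":130,"twist":0},{"claw":0.5,"dx":0,"dy":0,"dz":180,"twist":0},{"claw":0.5,"dx":-15,"dy":-28,"dz":205,"twist":0}]'
python3 -m pendant '[{"claw":0.5,"dx":0,"dy":0,"dz":0,"twist":0},{"claw":0.5,"dx":0,"dy":0,"dz":0,"twist":0}]'
python3 - <<'E'
from h import *
p=cells(lo=.08,hi=.099,box=(.43,.52,.17,.25)); cv2.imwrite("pics/w4.png",p)
print(r.get_state()["tool_pos"])
cells(lo=.165,hi=.18,box=(.45,.56,.23,.31))
E
```

```text
clock: 17.45
tool_pos: [0.4617, 0.1918, 0.2772]
eef_rot: [0.863, 0.505, 0.005, -0.0]
contact_force: [-0.0, -0.0, 0.5]
opening: 0.499
finger_force: 0.0
clock: 17.65
tool_pos: [0.4584, 0.1879, 0.2738]
eef_rot: [0.865, 0.503, 0.001, -0.0]
contact_force: [-0.1, 0.5, -1.0]
opening: 0.501
finger_force: 0.0
wrist 575 [0.4719 0.2163 0.0871] [0.031 0.031 0.013]
[0.4581793  0.18847708 0.27295833]
wrist 1760 [0.5047 0.2715 0.176 ] [0.036 0.041 0.007]
```

View pics/w4.png

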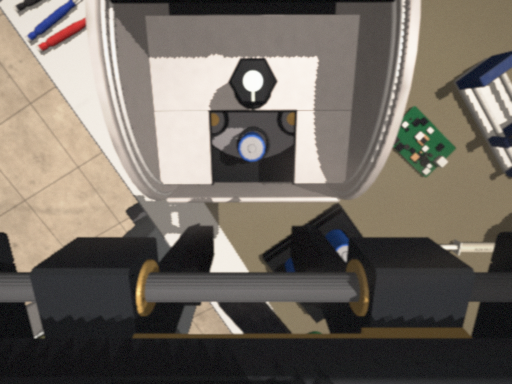

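The cell is seated upright in the port pocket at (252,147), with its top at about 92 mm. Next is the knob at (253,83).

```bash
python3 -m pendant '[{"claw":0.8,"dx":16,"dy":28,"dz":0,"twist":-0.14},{"claw":0.8,"dx":32,"dy":56,"dz":0,"twist":-0.28},{"claw":0.8,"dx":46,"dy":83,"dz":0,"twist":-0.42},{"claw":0.8,"dx":46,"dy":83,"dz":0,"twist":-0.524},{"claw":0.8,"dx":46,"dy":83,"dz":-45,"twist":-0.524},{"claw":0.8,"dx":46,"dy":83,"dz":-90,"twist":-0.524},{"claw":0.8,"dx":46,"dy":83,"dz":-122,"twist":-0.524},{"claw":0.8,"dx":46,"dy":83,"dz":-122,"twist":-0.524}]'
python3 -m pendant '[{"claw":0.3,"dx":0,"dy":0,"dz":0,"twist":0},{"claw":0.3,"dx":0,"dy":0,"dz":0,"twist":0},{"claw":0.3,"dx":0,"dy":0,"dz":0,"twist":0},{"claw":0.3,"dx":0,"dy":0,"dz":0,"twist":0},{"claw":0.3,"dx":0,"dy":0,"dz":0,"twist":0}]' 20
```

```text
clock: 18.55
tool_pos: [0.5007, 0.2703, 0.1459]
eef_rot: [0.965, 0.262, -0.006, 0.001]
contact_force: [-0.6, -0.9, -0.5]
opening: 0.8
finger_force: 0.0
clock: 19.05
tool_pos: [0.5055, 0.2705, 0.1525]
eef_rot: [0.965, 0.262, 0.001, 0.0]
contact_force: [0.9, -1.5, 3.5]
opening: 0.406
finger_force: 20.0
```

```bash
python3 -m pendant '[{"claw":0.3,"dx":0,"dy":0,"dz":0,"twist":0.13},{"claw":0.3,"dx":0,"dy":0,"dz":0,"twist":0.27},{"claw":0.3,"dx":0,"dy":0,"dz":0,"twist":0.41},{"claw":0.3,"dx":0,"dy":0,"dz":0,"twist":0.55},{"claw":0.3,"dx":0,"dy":0,"dz":0,"twist":0.69},{"claw":0.3,"dx":0,"dy":0,"dz":0,"twist":0.83},{"claw":0.3,"dx":0,"dy":0,"dz":0,"twist":0.96},{"claw":0.3,"dx":0,"dy":0,"dz":0,"twist":1.047}]'
python3 -m pendant '[{"claw":0.3,"dx":0,"dy":0,"dz":0,"twist":0},{"claw":0.3,"dx":0,"dy":0,"dz":0,"twist":0},{"claw":0.8,"dx":0,"dy":0,"dz":0,"twist":0},{"claw":0.8,"dx":0,"dy":0,"dz":0,"twist":0},{"claw":0.8,"dx":0,"dy":0,"dz":30,"twist":0},{"claw":0.8,"dx":0,"dy":0,"dz":75,"twist":0},{"claw":0.8,"dx":0,"dy":0,"dz":120,"twist":-0.14},{"claw":0.6,"dx":-16,"dy":-28,"dz":120,"twist":-0.28}]'
python3 -m pendant '[{"claw":0.52,"dx":-15,"dy":-28,"dz":0,"twist":-0.14},{"claw":0.52,"dx":-31,"dy":-55,"dz":0,"twist":-0.244},{"claw":0.52,"dx":-31,"dy":-55,"dz":0,"twist":-0.244},{"claw":0.52,"dx":-31,"dy":-55,"dz":0,"twist":-0.244}]'
python3 - <<'E'
from h import *
p=cells(lo=.08,hi=.099,box=(.43,.52,.17,.25)); cv2.imwrite("pics/w5.png",p)
cells(lo=.016,hi=.028,box=(.43,.52,.17,.25))
cells(lo=.165,hi=.18,box=(.45,.56,.23,.31))
cells("scene")
E
```

```text
clock: 19.85
tool_pos: [0.5067, 0.2699, 0.1526]
eef_rot: [0.704, 0.71, 0.001, 0.001]
contact_force: [3.0, -2.3, 1.8]
opening: 0.405
finger_force: 20.0
clock: 20.65
tool_pos: [0.4923, 0.249, 0.2765]
eef_rot: [0.797, 0.604, 0.007, -0.001]
contact_force: [0.0, 0.4, 0.1]
opening: 0.734
finger_force: 0.0
clock: 21.05
tool_pos: [0.4569, 0.1886, 0.2713]
eef_rot: [0.864, 0.503, -0.0, -0.0]
contact_force: [0.6, 1.3, 0.4]
opening: 0.518
finger_force: 0.0
wrist 1532 [0.475  0.2171 0.0238] [0.09  0.066 0.008]
wrist 533 [0.473  0.2153 0.024 ] [0.036 0.035 0.008]
wrist 1771 [0.5047 0.2713 0.1759] [0.036 0.04  0.007]
scene 158 [0.5054 0.1207 0.0741] [0.075 0.038 0.016]
scene 95 [0.5099 0.0249 0.0709] [0.03  0.033 0.01 ]
scene 102 [0.4355 0.0139 0.0714] [0.03  0.035 0.01 ]
```

View pics/w5.png

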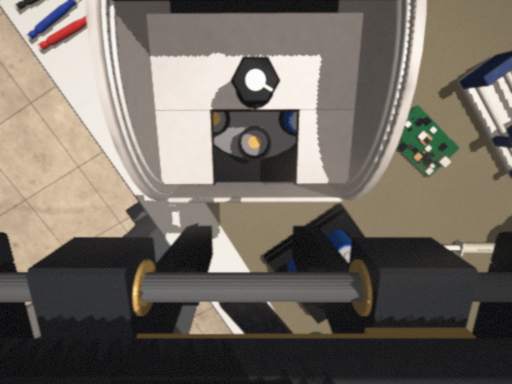

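The carousel turned one click: the loaded cell shows under the deck at right (290,120) and an empty pocket waits at (253,142). The scene camera shows the rack unmoved.

```bash
python3 -m pendant '[{"claw":0.52,"dx":13,"dy":-40,"dz":0,"twist":0},{"claw":0.52,"dx":27,"dy":-82,"dz":0,"twist":0},{"claw":0.52,"dx":40,"dy":-123,"dz":-20,"twist":0},{"claw":0.52,"dx":53.5,"dy":-164.5,"dz":-50,"twist":0},{"claw":0.52,"dx":53.5,"dy":-164.5,"dz":-95,"twist":0},{"claw":0.52,"dx":53.5,"dy":-164.5,"dz":-120,"twist":0},{"claw":0.52,"dx":53.5,"dy":-164.5,"dz":-120,"twist":0}]'
python3 - <<'E'
from h import *
cells(); print(r.get_state()["tool_pos"])
E
```

```text
clock: 21.95
tool_pos: [0.5092, 0.0236, 0.1482]
eef_rot: [0.865, 0.503, -0.003, -0.002]
contact_force: [-0.3, 0.5, 0.1]
opening: 0.522
finger_force: 0.0
wrist 41 [0.5574 0.1275 0.0761] [0.013 0.024 0.009]
wrist 322 [0.5068 0.1207 0.074 ] [0.077 0.039 0.016]
wrist 1160 [0.5112 0.0246 0.0722] [0.031 0.031 0.012]
wrist 58 [0.4329 0.0277 0.0714] [0.015 0.006 0.01 ]
[0.51049709 0.02386286 0.15013966]
```

```bash
python3 -m pendant '[{"claw":0.52,"dx":0.5,"dy":0.5,"dz":-45,"twist":0},{"claw":0.52,"dx":0.5,"dy":0.5,"dz":-80,"twist":0},{"claw":0.52,"dx":0.5,"dy":0.5,"dz":-102,"twist":0},{"claw":0.52,"dx":0.5,"dy":0.5,"dz":-102,"twist":0},{"claw":0.25,"dx":0.5,"dy":0.5,"dz":-102,"twist":0},{"claw":0.25,"dx":0.5,"dy":0.5,"dz":-102,"twist":0},{"claw":0.25,"dx":0.5,"dy":0.5,"dz":-102,"twist":0},{"claw":0.25,"dx":0.5,"dy":0.5,"dz":-102,"twist":0}]' 25
python3 -m pendant '[{"claw":0.25,"dx":0,"dy":0,"dz":30,"twist":0},{"claw":0.25,"dx":0,"dy":0,"dz":75,"twist":0},{"claw":0.25,"dx":0,"dy":0,"dz":120,"twist":0},{"claw":0.25,"dx":-9,"dy":28,"dz":165,"twist":0},{"claw":0.25,"dx":-22,"dy":70,"dz":190,"twist":0},{"claw":0.25,"dx":-35,"dy":115,"dz":200,"twist":0},{"claw":0.25,"dx":-45,"dy":150,"dz":200,"twist":0},{"claw":0.25,"dx":-54,"dy":160,"dz":200,"twist":0}]'
python3 -m pendant '[{"claw":0.25,"dx":0,"dy":0,"dz":0,"twist":0},{"claw":0.25,"dx":0,"dy":0,"dz":0,"twist":0}]'
python3 - <<'E'
from h import *
print(r.get_state()["tool_pos"]); cells(lo=.016,hi=.028,box=(.43,.52,.17,.25)); cells(lo=.165,hi=.18,box=(.45,.56,.23,.31))
held()
E
```

```text
clock: 22.8
tool_pos: [0.5131, 0.0242, 0.0512]
eef_rot: [0.865, 0.503, 0.002, 0.001]
contact_force: [-0.2, 0.4, 8.2]
opening: 0.353
finger_force: 25.0
clock: 23.6
tool_pos: [0.4563, 0.1893, 0.2504]
eef_rot: [0.863, 0.506, 0.002, -0.001]
contact_force: [-1.5, -0.1, -1.0]
opening: 0.353
finger_force: 25.0
clock: 23.8
tool_pos: [0.4576, 0.1823, 0.2496]
eef_rot: [0.865, 0.502, -0.0, 0.001]
contact_force: [0.6, -0.4, -0.7]
opening: 0.359
finger_force: 25.0
[0.45763607 0.18233715 0.24960446]
wrist 1770 [0.475  0.2171 0.0239] [0.09  0.066 0.008]
wrist 607 [0.4729 0.2155 0.0241] [0.037 0.036 0.008]
wrist 2212 [0.5048 0.2713 0.1755] [0.036 0.041 0.008]
held z pct [-0.0257 -0.0245 -0.0238 -0.0227 -0.0133]
top tool ctr [ 0.0034 -0.     -0.0237] [0.0239 0.029  0.0059]
tcp [0.4583 0.1818 0.2495] axes x [ 0.498  0.867 -0.001]
```

```bash
python3 -m pendant '[{"claw":0.25,"dx":15,"dy":33,"dz":0,"twist":0},{"claw":0.25,"dx":15,"dy":33,"dz":-45,"twist":0},{"claw":0.25,"dx":15,"dy":33,"dz":-90,"twist":0},{"claw":0.25,"dx":15,"dy":33,"dz":-125,"twist":0},{"claw":0.25,"dx":15,"dy":33,"dz":-140,"twist":0},{"claw":0.25,"dx":15,"dy":33,"dz":-150,"twist":0},{"claw":0.25,"dx":15,"dy":33,"dz":-160,"twist":0},{"claw":0.25,"dx":15,"dy":33,"dz":-170,"twist":0}]'
python3 -m pendant '[{"claw":0.25,"dx":0,"dy":0,"dz":-6,"twist":0},{"claw":0.25,"dx":0,"dy":0,"dz":-12,"twist":0},{"claw":0.25,"dx":0,"dy":0,"dz":-12,"twist":0}]'
```

```text
clock: 24.75
tool_pos: [0.4735, 0.2167, 0.0794]
eef_rot: [0.865, 0.502, 0.001, 0.0]
contact_force: [0.1, 0.7, -2.3]
opening: 0.351
finger_force: 25.0
clock: 25.05
tool_pos: [0.4729, 0.217, 0.0674]
eef_rot: [0.865, 0.502, 0.0, 0.0]
contact_force: [-0.6, 0.3, -2.1]
opening: 0.355
finger_force: 25.0
```

```bash
python3 -m pendant '[{"claw":0.5,"dx":0,"dy":0,"dz":0,"twist":0},{"claw":0.5,"dx":0,"dy":0,"dz":0,"twist":0},{"claw":0.5,"dx":0,"dy":0,"dz":0,"twist":0},{"claw":0.5,"dx":0,"dy":0,"dz":35,"twist":0},{"claw":0.5,"dx":0,"dy":0,"dz":80,"twist":0},{"claw":0.5,"dx":0,"dy":0,"dz":130,"twist":0},{"claw":0.5,"dx":0,"dy":0,"dz":180,"twist":0},{"claw":0.5,"dx":-15,"dy":-28,"dz":205,"twist":0}]'
python3 -m pendant '[{"claw":0.5,"dx":0,"dy":0,"dz":0,"twist":0},{"claw":0.5,"dx":0,"dy":0,"dz":0,"twist":0}]'
python3 - <<'E'
from h import *
cells(lo=.08,hi=.099,box=(.43,.52,.17,.25))
print(r.get_state()["tool_pos"])
cells(lo=.165,hi=.18,box=(.45,.56,.23,.31))
E
```

```text
clock: 25.85
tool_pos: [0.4607, 0.1928, 0.2764]
eef_rot: [0.863, 0.505, 0.005, -0.0]
contact_force: [1.1, 0.1, -0.5]
opening: 0.495
finger_force: 0.0
clock: 26.05
tool_pos: [0.4574, 0.1889, 0.2729]
eef_rot: [0.865, 0.502, 0.001, -0.0]
contact_force: [-0.6, 1.0, 0.7]
opening: 0.499
finger_force: 0.0
wrist 571 [0.4709 0.2174 0.0873] [0.031 0.031 0.013]
[0.45717408 0.18943029 0.27205571]
wrist 1786 [0.5047 0.2717 0.1723] [0.036 0.041 0.015]
```

Seated at the same height as the first. Turning the knob again.

```bash
python3 -m pendant '[{"claw":0.8,"dx":16,"dy":28,"dz":0,"twist":-0.14},{"claw":0.8,"dx":32,"dy":56,"dz":0,"twist":-0.28},{"claw":0.8,"dx":47,"dy":82,"dz":0,"twist":-0.42},{"claw":0.8,"dx":47,"dy":82,"dz":0,"twist":-0.524},{"claw":0.8,"dx":47,"dy":82,"dz":-45,"twist":-0.524},{"claw":0.8,"dx":47,"dy":82,"dz":-90,"twist":-0.524},{"claw":0.8,"dx":47,"dy":82,"dz":-121,"twist":-0.524},{"claw":0.8,"dx":47,"dy":82,"dz":-121,"twist":-0.524}]'
python3 -m pendant '[{"claw":0.3,"dx":0,"dy":0,"dz":0,"twist":0},{"claw":0.3,"dx":0,"dy":0,"dz":0,"twist":0},{"claw":0.3,"dx":0,"dy":0,"dz":0,"twist":0},{"claw":0.3,"dx":0,"dy":0,"dz":0,"twist":0},{"claw":0.3,"dx":0,"dy":0,"dz":0,"twist":0}]' 20
python3 -m pendant '[{"claw":0.3,"dx":0,"dy":0,"dz":0,"twist":0.13},{"claw":0.3,"dx":0,"dy":0,"dz":0,"twist":0.27},{"claw":0.3,"dx":0,"dy":0,"dz":0,"twist":0.41},{"claw":0.3,"dx":0,"dy":0,"dz":0,"twist":0.55},{"claw":0.3,"dx":0,"dy":0,"dz":0,"twist":0.69},{"claw":0.3,"dx":0,"dy":0,"dz":0,"twist":0.83},{"claw":0.3,"dx":0,"dy":0,"dz":0,"twist":0.96},{"claw":0.3,"dx":0,"dy":0,"dz":0,"twist":1.047}]'
python3 -m pendant '[{"claw":0.3,"dx":0,"dy":0,"dz":0,"twist":0},{"claw":0.3,"dx":0,"dy":0,"dz":0,"twist":0},{"claw":0.8,"dx":0,"dy":0,"dz":0,"twist":0},{"claw":0.8,"dx":0,"dy":0,"dz":0,"twist":0},{"claw":0.8,"dx":0,"dy":0,"dz":30,"twist":0},{"claw":0.8,"dx":0,"dy":0,"dz":75,"twist":0},{"claw":0.8,"dx":0,"dy":0,"dz":120,"twist":-0.14},{"claw":0.6,"dx":-16,"dy":-28,"dz":120,"twist":-0.28}]'
python3 -m pendant '[{"claw":0.52,"dx":-15,"dy":-28,"dz":0,"twist":-0.14},{"claw":0.52,"dx":-31,"dy":-55,"dz":0,"twist":-0.244},{"claw":0.52,"dx":-31,"dy":-55,"dz":0,"twist":-0.244},{"claw":0.52,"dx":-31,"dy":-55,"dz":0,"twist":-0.244}]'
python3 - <<'E'
from h import *
p=cells(lo=.08,hi=.099,box=(.43,.52,.17,.25)); cv2.imwrite("pics/w6.png",p)
cells(lo=.016,hi=.028,box=(.43,.52,.17,.25))
cells("scene")
E
```

```text
clock: 26.95
tool_pos: [0.5008, 0.2704, 0.146]
eef_rot: [0.965, 0.262, -0.006, 0.001]
contact_force: [-0.7, 0.6, 0.7]
opening: 0.798
finger_force: 0.0
clock: 27.45
tool_pos: [0.5056, 0.2706, 0.1525]
eef_rot: [0.965, 0.261, 0.001, 0.0]
contact_force: [-0.3, -1.4, 3.1]
opening: 0.408
finger_force: 20.0
clock: 28.25
tool_pos: [0.5067, 0.27, 0.1525]
eef_rot: [0.704, 0.71, 0.001, 0.001]
contact_force: [3.0, -2.0, 2.7]
opening: 0.408
finger_force: 20.0
clock: 29.05
tool_pos: [0.4924, 0.2489, 0.2765]
eef_rot: [0.798, 0.603, 0.007, -0.0]
contact_force: [-0.1, -0.1, -0.5]
opening: 0.727
finger_force: 0.0
clock: 29.45
tool_pos: [0.4569, 0.1885, 0.2714]
eef_rot: [0.865, 0.502, -0.0, -0.0]
contact_force: [-0.4, 1.1, 0.3]
opening: 0.519
finger_force: 0.0
wrist 1536 [0.475  0.2171 0.0239] [0.09  0.066 0.008]
wrist 534 [0.4726 0.2154 0.0242] [0.036 0.035 0.007]
scene 169 [0.5059 0.1199 0.0741] [0.077 0.04  0.016]
scene 106 [0.4737 0.0116 0.0729] [0.033 0.035 0.013]
```

View pics/w6.png

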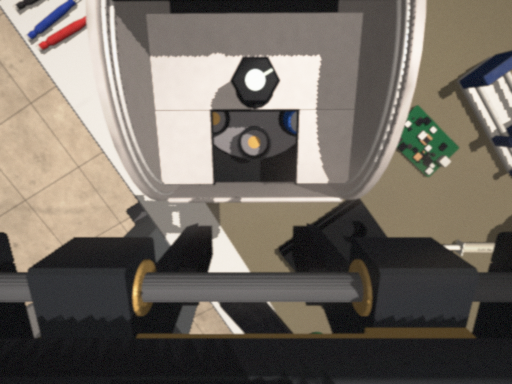

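The second click worked: an empty pocket is at (253,142). The rack has been knocked about 38 mm in x, and the scene camera now puts the last cell at (0.474, 0.012). I'll go above it and measure again.

```bash
python3 -m pendant '[{"claw":0.52,"dx":4,"dy":-43,"dz":0,"twist":0},{"claw":0.52,"dx":8,"dy":-88,"dz":0,"twist":0},{"claw":0.52,"dx":13,"dy":-133,"dz":-20,"twist":0},{"claw":0.52,"dx":17.5,"dy":-177,"dz":-50,"twist":0},{"claw":0.52,"dx":17.5,"dy":-177,"dz":-95,"twist":0},{"claw":0.52,"dx":17.5,"dy":-177,"dz":-120,"twist":0},{"claw":0.52,"dx":17.5,"dy":-177,"dz":-120,"twist":0},{"claw":0.52,"dx":17.5,"dy":-177,"dz":-120,"twist":0}]'
python3 - <<'E'
from h import *
cells(); print(r.get_state()["tool_pos"])
E
```

```text
clock: 30.4
tool_pos: [0.4756, 0.0116, 0.1514]
eef_rot: [0.865, 0.502, 0.0, -0.0]
contact_force: [0.1, -0.4, -0.0]
opening: 0.523
finger_force: 0.0
wrist 621 [0.5062 0.1207 0.074 ] [0.074 0.038 0.016]
wrist 1148 [0.4747 0.0135 0.0739] [0.033 0.032 0.015]
[0.47617629 0.01158155 0.15217908]
```

```bash
python3 -m pendant '[{"claw":0.52,"dx":-1,"dy":1.5,"dz":-45,"twist":0},{"claw":0.52,"dx":-1,"dy":1.5,"dz":-80,"twist":0},{"claw":0.52,"dx":-1,"dy":1.5,"dz":-102,"twist":0},{"claw":0.52,"dx":-1,"dy":1.5,"dz":-102,"twist":0},{"claw":0.25,"dx":-1,"dy":1.5,"dz":-102,"twist":0},{"claw":0.25,"dx":-1,"dy":1.5,"dz":-102,"twist":0},{"claw":0.25,"dx":-1,"dy":1.5,"dz":-102,"twist":0},{"claw":0.25,"dx":-1,"dy":1.5,"dz":-102,"twist":0}]' 25
python3 -m pendant '[{"claw":0.25,"dx":0,"dy":0,"dz":30,"twist":0},{"claw":0.25,"dx":0,"dy":0,"dz":75,"twist":0},{"claw":0.25,"dx":0,"dy":0,"dz":120,"twist":0},{"claw":0.25,"dx":-3,"dy":30,"dz":165,"twist":0},{"claw":0.25,"dx":-8,"dy":75,"dz":190,"twist":0},{"claw":0.25,"dx":-12,"dy":120,"dz":200,"twist":0},{"claw":0.25,"dx":-16,"dy":160,"dz":200,"twist":0},{"claw":0.25,"dx":-18,"dy":171,"dz":200,"twist":0}]'
python3 -m pendant '[{"claw":0.25,"dx":0,"dy":0,"dz":0,"twist":0},{"claw":0.25,"dx":0,"dy":0,"dz":0,"twist":0}]'
python3 - <<'E'
from h import *
print(r.get_state()["tool_pos"]); cells(lo=.016,hi=.028,box=(.43,.52,.17,.25)); cells(lo=.165,hi=.18,box=(.45,.56,.23,.31))
held()
E
```

```text
clock: 31.25
tool_pos: [0.4744, 0.0127, 0.0506]
eef_rot: [0.865, 0.502, 0.001, 0.0]
contact_force: [-1.8, -0.3, 5.7]
opening: 0.391
finger_force: 22.7
clock: 32.05
tool_pos: [0.4555, 0.1895, 0.2501]
eef_rot: [0.863, 0.506, 0.002, -0.001]
contact_force: [-0.9, -0.6, -1.9]
opening: 0.371
finger_force: 23.4
clock: 32.25
tool_pos: [0.4561, 0.1817, 0.2494]
eef_rot: [0.865, 0.501, -0.0, 0.001]
contact_force: [-0.1, -0.4, -1.0]
opening: 0.371
finger_force: 23.4
[0.45606157 0.18174215 0.24940023]
wrist 1772 [0.475  0.2171 0.0239] [0.09  0.066 0.007]
wrist 607 [0.4727 0.2157 0.0239] [0.036 0.036 0.008]
wrist 2251 [0.5048 0.2713 0.1748] [0.036 0.041 0.009]
held z pct [-0.0271 -0.0258 -0.0243 -0.023  -0.014 ]
top tool ctr [ 0.0045  0.     -0.025 ] [0.0232 0.029  0.0058]
tcp [0.4564 0.1812 0.2494] axes x [ 0.499  0.867 -0.001]
```

The opening is 0.371 where the earlier cells gave 0.355, so this cell may be tilted in the grip. I'll look before inserting it.

Run:
```python
from h import *
p,_,_,_=snap("wrist"); s,_,_,_=snap("scene")
a=cv2.resize(p[150:300,180:330],(500,500)); b=cv2.resize(s[120:210,180:270],(300,300),interpolation=cv2.INTER_CUBIC); b=cv2.copyMakeBorder(b,0,200,0,0,cv2.BORDER_CONSTANT)
cv2.imwrite("pics/c1.png",np.hstack([a,b]))
ci=eyes.camera_info("wrist"); p,d=eyes.snapshot("wrist"); Q,u,v=cloud(d,np.array(ci["K"]),np.array(ci["T_tool_cam"]))
# top plane fit
m=(abs(Q[:,1])<.014)&(Q[:,2]<-.017)&(Q[:,2]>-.032)&(Q[:,0]>-.012)&(Q[:,0]<.018); A=Q[m]
c,*_=np.linalg.lstsq(np.c_[A[:,:2],np.ones(len(A))],A[:,2],rcond=None); print("top slopes x,y",c.round(3))
# front side surface below tips (x large): tool z from -.02 to .04
for z0 in np.arange(-.02,.045,.01):
    m=(abs(Q[:,2]-z0)<.004)&(abs(Q[:,1])<.02)&(Q[:,0]>.0)&(Q[:,0]<.04); B=Q[m]
    if len(B)>10: print(z0.round(3),len(B),"xmax",np.percentile(B[:,0],95).round(4),"y mid",((B[:,1].min()+B[:,1].max())/2).round(4))
```

```text
top slopes x,y [ 0.164  0.095 -0.025]
-0.02 1088 xmax 0.0151 y mid 0.0
-0.01 346 xmax 0.0146 y mid 0.0
0.0 228 xmax 0.0137 y mid -0.0
0.01 151 xmax 0.0129 y mid -0.0058
0.02 126 xmax 0.0121 y mid -0.0063
0.03 99 xmax 0.0112 y mid -0.007
0.04 72 xmax 0.0103 y mid -0.0075
```

View pics/c1.png

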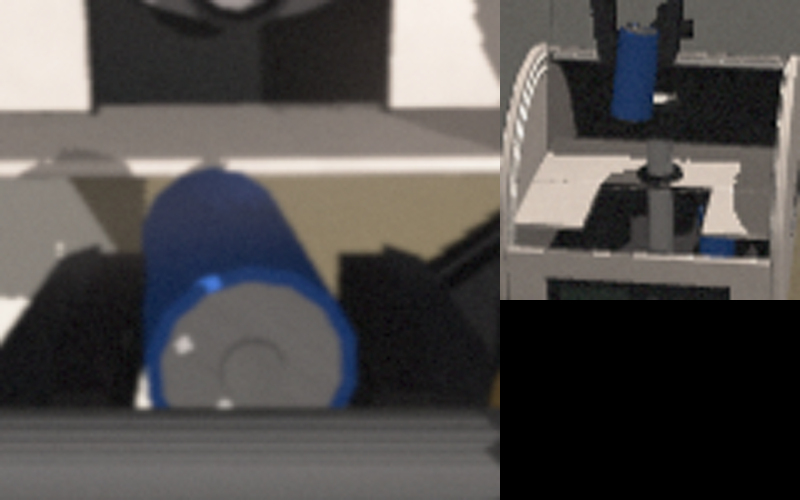

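The cell is clearly leaning in the grip: its lower end goes to the left in both crops. I'll fit a cylinder to find where its bottom is.

```bash
cat >> h.py <<'E'
from scipy.optimize import least_squares
def fitcyl(n):
    s=r.get_state(); p,d,K,T=snap(n); W=np.eye(4); W[:3,:3]=R.from_quat(s["eef_rot"]).as_matrix(); W[:3,3]=s["tool_pos"]
    P,u,v=cloud(d,K,T); Q=(np.linalg.inv(W)@np.c_[P,np.ones(len(P))].T)[:3].T
    c=p[v,u].astype(int); blue=(c[:,0]>c[:,2]+25)&(c[:,0]>c[:,1]+10)
    m=blue&(abs(Q[:,0])<.035)&(abs(Q[:,1])<.035)&(Q[:,2]>-.019)&(Q[:,2]<.046); Q=Q[m]
    def f(a):
        ax=np.array([a[2],a[3],1.]); ax/=np.linalg.norm(ax); w=Q-[a[0],a[1],0]
        return np.linalg.norm(w-np.outer(w@ax,ax),axis=1)-.016
    o=least_squares(f,[0,0,0,0],loss="soft_l1",f_scale=.001); a=o.x
    print(n,len(Q),"xy0",a[:2].round(4),"slope",a[2:].round(3),"bottom(z.043)",(a[:2]+.043*a[2:]).round(4),"zmax",np.percentile(Q[:,2],99).round(4),"res",np.median(abs(f(a))).round(4))
E
python3 -c "
from h import *
fitcyl('wrist');fitcyl('scene');print(r.get_state()['tool_pos'])"
```

```text
wrist 1109 xy0 [-0.0025 -0.0028] slope [-0.088 -0.117] bottom(z.043) [-0.0063 -0.0079] zmax 0.0386 res 0.0001
scene 286 xy0 [-0.001  -0.0033] slope [-0.104 -0.121] bottom(z.043) [-0.0055 -0.0085] zmax 0.0416 res 0.0011
[0.45620926 0.18273133 0.24938564]
```

Both cameras agree on a lean of about 0.15 rad, which is too much for a clean fit. I'll stand the cell on free mat and regrip it. First I need a clear spot.

Run:
```python
from h import *
p,d,K,T=snap("scene"); P,u,v=cloud(d,K,T)
res=.005; X0,Y0=.36,-.30; nx,ny=64,80
free=np.zeros((nx,ny),np.uint8); occ=free.copy()
i=((P[:,0]-X0)/res).astype(int); j=((P[:,1]-Y0)/res).astype(int); ok=(i>=0)&(i<nx)&(j>=0)&(j<ny)&(P[:,0]>X0)&(P[:,1]>Y0)
f=ok&(abs(P[:,2])<.004); o=ok&(P[:,2]>.006)&(P[:,2]<.2)
free[i[f],j[f]]=1; occ[i[o],j[o]]=1
free=cv2.morphologyEx(free,cv2.MORPH_CLOSE,np.ones((5,5),np.uint8)); g=((free==1)&(occ==0)).astype(np.uint8)
D=cv2.distanceTransform(g,cv2.DIST_L2,5)*res
for a in range(0,nx,4): print(f"{X0+a*res:.2f}",(D[a,::4]*1000).astype(int))
print("y",(Y0+np.arange(0,ny,4)*res).round(2))
m=(P[:,2]>.024)&(P[:,2]<.034)&(P[:,0]>.36)&(P[:,0]<.64)&(P[:,1]>-.12)&(P[:,1]<.1); Q=P[m]; print("rack",((Q.min(0)+Q.max(0))/2).round(3),np.ptp(Q,axis=0).round(3),np.median(Q,0).round(3))
```

```text
0.36 [90 86 85 69 50 32 17 10 10  0  0 10 30 49 65 61 60 60 62 68]
0.38 [70 66 65 65 45 25  6  0  0 10 20 21 35 48 44 41 40 40 42 50]
0.40 [52 46 45 50 44 24  5  0  0 10 30 35 31 30 24 21 20 20 24 32]
0.42 [32 26 25 35 45 31 17 10 15 17 17 15 13 10  5  5  0  0  6 17]
0.44 [17 10  6 17 32 28 24 24 28 15  0  0  0  0  0  0  0  0  0  5]
0.46 [15  0  0 10 17 13  5  5 10 15  0  0  0  0  0  0  0  0  0  0]
0.48 [15  0  0  0  5  0 10 10  0 10  0  0  0  0  0  0  0  0  0  0]
0.50 [24 13  5  0  5  6  0  0  6  0  0  0  0  0  0  0  0  0  0  0]
0.52 [39 28 13 10  6  5  0  0  0  0  5  0  0  0  0  0  0  0  0  0]
0.54 [56 41 31 30 13  0 10  5  0  0  0  0  0  0  0  0  0  0  0  0]
0.56 [69 57 51 41 24 13  5  5  5  5  0  0  0  0  0  0  0  0  0  0]
0.58 [70 63 43 27 15 10 20 24 24 20 10  0  0  0  0  0  0  0  0  0]
0.60 [49 51 40 20  0  0 15 35 44 35 20 10  5  0  0  0  5  6 10 13]
0.62 [30 31 41 24  6  5 17 36 56 41 31 26 20 20 20 20 24 25 30 31]
0.64 [10 13 31 35 24 20 31 45 45 28 13 10 26 40 40 40 35 30 28 17]
0.66 [ 0  5 24 44 42 40 46 52 32 17  5  5 24 44 60 41 21 10 10  6]
y [-0.3  -0.28 -0.26 -0.24 -0.22 -0.2  -0.18 -0.16 -0.14 -0.12 -0.1  -0.08
 -0.06 -0.04 -0.02  0.    0.02  0.04  0.06  0.08]
rack [0.505 0.    0.028] [0.161 0.198 0.009] [ 0.502 -0.024  0.029]
```

The gap at (0.44, -0.14) has 28 mm of clear mat, and the fingers stay about 45 mm above it. I'll go there.

```bash
python3 -m pendant '[{"claw":0.25,"dx":-1,"dy":-40,"dz":0,"twist":0},{"claw":0.25,"dx":-2,"dy":-85,"dz":0,"twist":0},{"claw":0.25,"dx":-3,"dy":-130,"dz":0,"twist":0},{"claw":0.25,"dx":-4,"dy":-175,"dz":0,"twist":0},{"claw":0.25,"dx":-5,"dy":-220,"dz":0,"twist":0},{"claw":0.25,"dx":-6,"dy":-265,"dz":-10,"twist":0},{"claw":0.25,"dx":-7,"dy":-300,"dz":-40,"twist":0},{"claw":0.25,"dx":-8,"dy":-320,"dz":-80,"twist":0}]'
python3 -m pendant '[{"claw":0.25,"dx":0,"dy":0,"dz":-45,"twist":0},{"claw":0.25,"dx":0,"dy":0,"dz":-80,"twist":0},{"claw":0.25,"dx":0,"dy":0,"dz":-108,"twist":0},{"claw":0.25,"dx":0,"dy":0,"dz":-114,"twist":0},{"claw":0.25,"dx":0,"dy":0,"dz":-114,"twist":0},{"claw":0.25,"dx":0,"dy":0,"dz":-114,"twist":0}]'
```

```text
clock: 33.5
tool_pos: [0.4495, -0.1408, 0.1699]
eef_rot: [0.866, 0.5, 0.002, 0.003]
contact_force: [0.8, -0.3, -2.3]
opening: 0.373
finger_force: 23.4
clock: 34.1
tool_pos: [0.4488, -0.1368, 0.0564]
eef_rot: [0.865, 0.502, 0.001, 0.001]
contact_force: [-0.3, -0.1, -1.2]
opening: 0.375
finger_force: 23.4
```

```bash
python3 -c "
from h import *
fitcyl('wrist');s=r.get_state();print(s['tool_pos'],s['contact_force'])"
```

```text
wrist 1168 xy0 [-0.0025 -0.0029] slope [-0.094 -0.117] bottom(z.043) [-0.0066 -0.0079] zmax 0.0406 res 0.0001
[ 0.44899388 -0.1368376   0.05670244] [ 0.63061993 -0.62631678 -1.32021181]
```

```bash
python3 -m pendant '[{"claw":0.25,"dx":0,"dy":0,"dz":-4,"twist":0},{"claw":0.25,"dx":0,"dy":0,"dz":-7,"twist":0},{"claw":0.25,"dx":0,"dy":0,"dz":-9,"twist":0},{"claw":0.25,"dx":0,"dy":0,"dz":-11,"twist":0},{"claw":0.25,"dx":0,"dy":0,"dz":-11,"twist":0}]' 5
python3 -c "
from h import *
fitcyl('wrist');s=r.get_state();print(s['tool_pos'],s['contact_force'])"
```

```text
clock: 34.65
tool_pos: [0.4465, -0.1362, 0.0444]
eef_rot: [0.865, 0.502, -0.001, -0.001]
contact_force: [-2.9, 0.3, 3.4]
opening: 0.366
finger_force: 5.0
wrist 1256 xy0 [-0.0025 -0.0024] slope [-0.073 -0.066] bottom(z.043) [-0.0057 -0.0052] zmax 0.0401 res 0.0002
[ 0.44656306 -0.13622832  0.04442534] [-2.60588679 -0.0749979   3.67736841]
```

Pressing is straightening it. Now I'll release it and let it stand.

```bash
python3 -m pendant '[{"claw":0.4,"dx":0,"dy":0,"dz":0,"twist":0},{"claw":0.45,"dx":0,"dy":0,"dz":0,"twist":0},{"claw":0.5,"dx":0,"dy":0,"dz":1,"twist":0},{"claw":0.5,"dx":0,"dy":0,"dz":2,"twist":0},{"claw":0.5,"dx":0,"dy":0,"dz":2,"twist":0}]'
python3 -c "
from h import *
fitcyl('wrist');s=r.get_state();print(s['tool_pos'],s['contact_force'],s['finger_force'])"
```

```text
clock: 35.2
tool_pos: [0.4485, -0.1367, 0.0465]
eef_rot: [0.865, 0.502, 0.0, 0.0]
contact_force: [0.1, 0.7, 0.1]
opening: 0.499
finger_force: 0.0
wrist 1685 xy0 [-0.005  -0.0078] slope [ 0.001 -0.003] bottom(z.043) [-0.005  -0.0079] zmax 0.0429 res 0.0002
[ 0.44837633 -0.13665614  0.04648817] [-0.30646406  0.61864642 -0.54853367] 0.0
```

It now stands upright (slope below 0.003). I'll centre on it and regrip.

```bash
python3 -m pendant '[{"claw":0.52,"dx":-5,"dy":0,"dz":-1,"twist":0},{"claw":0.52,"dx":-9,"dy":-0.5,"dz":-3,"twist":0},{"claw":0.52,"dx":-9,"dy":-0.5,"dz":-3,"twist":0},{"claw":0.25,"dx":-9,"dy":-0.5,"dz":-3,"twist":0},{"claw":0.25,"dx":-9,"dy":-0.5,"dz":-3,"twist":0},{"claw":0.25,"dx":-9,"dy":-0.5,"dz":-3,"twist":0},{"claw":0.25,"dx":-9,"dy":-0.5,"dz":-3,"twist":0},{"claw":0.25,"dx":-9,"dy":-0.5,"dz":20,"twist":0}]' 25
python3 -m pendant '[{"claw":0.25,"dx":0,"dy":0,"dz":45,"twist":0},{"claw":0.25,"dx":0,"dy":0,"dz":90,"twist":0},{"claw":0.25,"dx":0,"dy":0,"dz":135,"twist":0},{"claw":0.25,"dx":2,"dy":30,"dz":175,"twist":0},{"claw":0.25,"dx":4,"dy":75,"dz":184,"twist":0},{"claw":0.25,"dx":7,"dy":122,"dz":184,"twist":0},{"claw":0.25,"dx":9,"dy":170,"dz":184,"twist":0},{"claw":0.25,"dx":11,"dy":218,"dz":184,"twist":0}]'
python3 -m pendant '[{"claw":0.25,"dx":3,"dy":48,"dz":0,"twist":0},{"claw":0.25,"dx":6,"dy":85,"dz":0,"twist":0},{"claw":0.25,"dx":8,"dy":100,"dz":0,"twist":0},{"claw":0.25,"dx":8,"dy":100,"dz":0,"twist":0},{"claw":0.25,"dx":8,"dy":100,"dz":0,"twist":0}]'
python3 - <<'E'
from h import *
print(r.get_state()["tool_pos"]); cells(lo=.016,hi=.028,box=(.43,.52,.17,.25)); cells(lo=.165,hi=.18,box=(.45,.56,.23,.31))
held();fitcyl("wrist")
E
```

```text
clock: 36.05
tool_pos: [0.4379, -0.1366, 0.065]
eef_rot: [0.865, 0.502, -0.001, -0.002]
contact_force: [-0.0, 0.9, -1.4]
opening: 0.355
finger_force: 24.9
clock: 36.85
tool_pos: [0.4494, 0.0828, 0.2505]
eef_rot: [0.865, 0.502, -0.0, -0.0]
contact_force: [1.5, -0.6, -1.4]
opening: 0.356
finger_force: 24.9
clock: 37.35
tool_pos: [0.4577, 0.1789, 0.2502]
eef_rot: [0.865, 0.501, -0.001, 0.001]
contact_force: [0.5, -0.3, -0.5]
opening: 0.355
finger_force: 24.9
[0.45769888 0.1788679  0.25024182]
wrist 1779 [0.475  0.2171 0.0237] [0.09  0.066 0.008]
wrist 613 [0.4726 0.2158 0.0239] [0.036 0.036 0.007]
wrist 2248 [0.5048 0.2711 0.1723] [0.036 0.041 0.014]
held z pct [-0.028  -0.0267 -0.026  -0.0241 -0.0134]
top tool ctr [ 0.0053 -0.0005 -0.0261] [0.0226 0.028  0.0061]
tcp [0.458  0.1784 0.2505] axes x [ 0.499  0.866 -0.001]
wrist 1459 xy0 [ 0.     -0.0015] slope [0.    0.022] bottom(z.043) [ 0.     -0.0006] zmax 0.0387 res 0.0002
```

Upright and centred in the grip. Inserting.

```bash
python3 -m pendant '[{"claw":0.25,"dx":15,"dy":37,"dz":0,"twist":0},{"claw":0.25,"dx":15,"dy":37,"dz":-45,"twist":0},{"claw":0.25,"dx":15,"dy":37,"dz":-90,"twist":0},{"claw":0.25,"dx":15,"dy":37,"dz":-125,"twist":0},{"claw":0.25,"dx":15,"dy":37,"dz":-140,"twist":0},{"claw":0.25,"dx":15,"dy":37,"dz":-150,"twist":0},{"claw":0.25,"dx":15,"dy":37,"dz":-160,"twist":0},{"claw":0.25,"dx":15,"dy":37,"dz":-170,"twist":0}]'
python3 -m pendant '[{"claw":0.25,"dx":0,"dy":0,"dz":-6,"twist":0},{"claw":0.25,"dx":0,"dy":0,"dz":-14,"twist":0},{"claw":0.25,"dx":0,"dy":0,"dz":-14,"twist":0}]'
```

```text
clock: 38.35
tool_pos: [0.4739, 0.2178, 0.0805]
eef_rot: [0.865, 0.502, 0.001, 0.0]
contact_force: [-0.2, 0.2, -0.9]
opening: 0.355
finger_force: 24.9
clock: 38.65
tool_pos: [0.4729, 0.2179, 0.0659]
eef_rot: [0.865, 0.502, -0.0, -0.0]
contact_force: [-0.4, 0.6, -0.1]
opening: 0.358
finger_force: 24.9
```

```bash
python3 -m pendant '[{"claw":0.5,"dx":0,"dy":0,"dz":0,"twist":0},{"claw":0.5,"dx":0,"dy":0,"dz":0,"twist":0},{"claw":0.5,"dx":0,"dy":0,"dz":0,"twist":0},{"claw":0.5,"dx":0,"dy":0,"dz":35,"twist":0},{"claw":0.5,"dx":0,"dy":0,"dz":80,"twist":0},{"claw":0.5,"dx":0,"dy":0,"dz":130,"twist":0},{"claw":0.5,"dx":0,"dy":0,"dz":180,"twist":0},{"claw":0.5,"dx":-15,"dy":-28,"dz":205,"twist":0}]'
python3 -m pendant '[{"claw":0.5,"dx":0,"dy":0,"dz":0,"twist":0},{"claw":0.5,"dx":0,"dy":0,"dz":0,"twist":0}]'
python3 - <<'E'
from h import *
cells(lo=.08,hi=.099,box=(.43,.52,.17,.25))
print(r.get_state()["tool_pos"])
cells(lo=.165,hi=.18,box=(.45,.56,.23,.31))
E
```

```text
clock: 39.45
tool_pos: [0.4612, 0.1937, 0.2755]
eef_rot: [0.864, 0.504, 0.005, 0.0]
contact_force: [0.7, -0.2, -0.6]
opening: 0.499
finger_force: 0.0
clock: 39.65
tool_pos: [0.4579, 0.1899, 0.272]
eef_rot: [0.865, 0.502, 0.001, -0.0]
contact_force: [-0.1, -0.7, -0.3]
opening: 0.501
finger_force: 0.0
wrist 16 [0.5194 0.2156 0.087 ] [0.001 0.01  0.01 ]
wrist 578 [0.4726 0.2187 0.0872] [0.031 0.031 0.014]
[0.45767891 0.19044623 0.27113612]
wrist 1772 [0.5048 0.2713 0.1757] [0.036 0.04  0.007]
```

Seated. Third click.

```bash
python3 -m pendant '[{"claw":0.8,"dx":16,"dy":28,"dz":0,"twist":-0.14},{"claw":0.8,"dx":32,"dy":56,"dz":0,"twist":-0.28},{"claw":0.8,"dx":46.5,"dy":81,"dz":0,"twist":-0.42},{"claw":0.8,"dx":46.5,"dy":81,"dz":0,"twist":-0.524},{"claw":0.8,"dx":46.5,"dy":81,"dz":-45,"twist":-0.524},{"claw":0.8,"dx":46.5,"dy":81,"dz":-90,"twist":-0.524},{"claw":0.8,"dx":46.5,"dy":81,"dz":-120,"twist":-0.524},{"claw":0.8,"dx":46.5,"dy":81,"dz":-120,"twist":-0.524}]'
python3 -m pendant '[{"claw":0.3,"dx":0,"dy":0,"dz":0,"twist":0},{"claw":0.3,"dx":0,"dy":0,"dz":0,"twist":0},{"claw":0.3,"dx":0,"dy":0,"dz":0,"twist":0},{"claw":0.3,"dx":0,"dy":0,"dz":0,"twist":0},{"claw":0.3,"dx":0,"dy":0,"dz":0,"twist":0}]' 20
python3 -m pendant '[{"claw":0.3,"dx":0,"dy":0,"dz":0,"twist":0.13},{"claw":0.3,"dx":0,"dy":0,"dz":0,"twist":0.27},{"claw":0.3,"dx":0,"dy":0,"dz":0,"twist":0.41},{"claw":0.3,"dx":0,"dy":0,"dz":0,"twist":0.55},{"claw":0.3,"dx":0,"dy":0,"dz":0,"twist":0.69},{"claw":0.3,"dx":0,"dy":0,"dz":0,"twist":0.83},{"claw":0.3,"dx":0,"dy":0,"dz":0,"twist":0.96},{"claw":0.3,"dx":0,"dy":0,"dz":0,"twist":1.047}]'
python3 -m pendant '[{"claw":0.3,"dx":0,"dy":0,"dz":0,"twist":0},{"claw":0.3,"dx":0,"dy":0,"dz":0,"twist":0},{"claw":0.8,"dx":0,"dy":0,"dz":0,"twist":0},{"claw":0.8,"dx":0,"dy":0,"dz":0,"twist":0},{"claw":0.8,"dx":0,"dy":0,"dz":30,"twist":0},{"claw":0.8,"dx":0,"dy":0,"dz":75,"twist":0},{"claw":0.8,"dx":0,"dy":0,"dz":120,"twist":-0.14},{"claw":0.6,"dx":-16,"dy":-28,"dz":120,"twist":-0.28}]'
python3 -m pendant '[{"claw":0.52,"dx":-15,"dy":-28,"dz":0,"twist":-0.14},{"claw":0.52,"dx":-31,"dy":-55,"dz":0,"twist":-0.244},{"claw":0.52,"dx":-31,"dy":-55,"dz":0,"twist":-0.244},{"claw":0.52,"dx":-31,"dy":-55,"dz":0,"twist":-0.244}]'
python3 - <<'E'
from h import *
p=cells(lo=.016,hi=.028,box=(.43,.52,.17,.25))
s=cells("scene",box=(.38,.62,-.22,.06))
cv2.imwrite("pics/f.png",np.hstack([cv2.resize(p[:220,80:430],(440,280)),cv2.resize(s[120:310,190:390],(350,280))]))
E
```

```text
clock: 40.55
tool_pos: [0.5008, 0.2704, 0.1461]
eef_rot: [0.965, 0.261, -0.005, 0.001]
contact_force: [-1.1, -0.5, 0.0]
opening: 0.8
finger_force: 0.0
clock: 41.05
tool_pos: [0.5056, 0.2706, 0.1525]
eef_rot: [0.965, 0.261, 0.001, 0.0]
contact_force: [1.7, -1.6, 3.0]
opening: 0.406
finger_force: 20.0
clock: 41.85
tool_pos: [0.5067, 0.27, 0.1525]
eef_rot: [0.705, 0.709, 0.001, 0.001]
contact_force: [3.7, -2.7, 1.7]
opening: 0.406
finger_force: 20.0
clock: 42.65
tool_pos: [0.4924, 0.2488, 0.2765]
eef_rot: [0.798, 0.603, 0.007, -0.0]
contact_force: [0.8, 0.3, -1.5]
opening: 0.733
finger_force: 0.0
clock: 43.05
tool_pos: [0.4569, 0.1885, 0.2714]
eef_rot: [0.865, 0.502, -0.0, -0.0]
contact_force: [0.8, 0.4, 0.7]
opening: 0.52
finger_force: 0.0
wrist 1542 [0.475  0.2171 0.024 ] [0.09  0.066 0.008]
wrist 531 [0.4727 0.2156 0.024 ] [0.036 0.035 0.007]
scene 136 [ 0.5109 -0.166   0.0704] [0.032 0.033 0.009]
```

View pics/f.png

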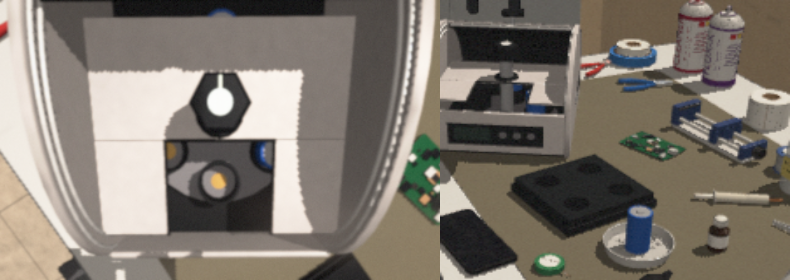

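The final picture shows an empty pocket at the port (218,180), the knob mark half a turn round (three clicks) and the rack empty. The tested cell stands in the tray at (640,230), the bottle is upright at (718,233) and the cover is up.

```bash
python3 -c "
from plant import r
print(r.finish_job())"
```

```text
the job is handed in; nothing more can be done
None
```

The job is handed in, but no verdict came back. By the last pictures the three rack cells were loaded with one click each, the port pocket was empty, the tested cell stood in the steel tray, the cover was up and the bottle was upright; the loaded cells were under the deck, so I inferred their final positions.

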